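# Cure two resin brooches on a bench turntable with a hand-held lamp

### The arm

A 6-joint arm with a two-finger parallel gripper is mounted at the origin on the work surface. World frame = base frame: x ahead of the robot, y to its left, z up, the work surface at z = 0. Lengths are in m, angles in degrees, forces in N, time in s.
With the tool pointing down it reaches from about 0.375 to 0.9 m from the base axis. Payload 3.1 kg.
Tool frame: the origin (TCP) lies at the very end of the fingers, on their centre line; the grasp point (between the pads) lies bot.grip_point_offset behind it (bot.grip_point_offset is the distance from the TCP to the grasp point, in m); z points along the fingers, y is the line along which they close (so a half turn about z gives the same grasp; the last joint's range is limited). The gripper opens to 87 mm and grips with 3 to 60 N. Pads are 19 mm wide; open, the fingers measure 117 mm over their backs; the gripper's body (75 mm by 190 mm) begins 51 mm behind the grasp point.
Start: joints at [56.522, 30.224, 82.088, -0, 67.689, -10.227], TCP at [0.247, 0.574, 0.198] pointing down, gripper open.
Joint ranges: [-176.69, 176.69], [-43.24, 126.21], [12.49, 139.97], [-82, 262], [0, 151.66], [-163.58, 163.58]. Speed limits (degrees/s): [159.86, 159.86, 180, 180, 180, 180].

### API

Orientations are given as a 3x3 rotation matrix whose columns are the frame's x, y, z axes.
In Python, from rig import bot, viewer, ticket gives the robot as it stands.
- The arm moves only by the tool servo_tool, never from a script. Its argument "targets" is a list of rows, each an object with "offset": the shift along the tool's x, y, z in m, a list of three; "dr": the turn, a rotation vector about the tool's x, y, z in degrees, a list of three. In form: [{"offset": [x, y, z], "dr": [ax, ay, az]}, ...]. A call has 1 to 20 rows; each row is the pose to reach, as a shift and turn from the pose commanded when the call began, along the tool's axes at that moment; what a row does not reach only later rows make up. A row lasts 1/12 s, in which the tool goes at most 41.7 mm and 7.16 degrees, less where a joint would pass 70% of its speed; a pose out of reach is approached as far as the arm can. A call with a gripper value outside its range is refused whole. "gripper" is the gripper command: -1 is fully open, 1 is shut, values between are in proportion, set as the call begins (left out, the last holds). The fingers move at their own pace and stop on an object; the grip force is fixed at half the most. Time passes only in rows, so rows that repeat a pose let the fingers close. It gives the time, the measured TCP pose, the force, the opening and the grip force at its end, in the units of the state.
- bot.read_state(): the state, without advancing time (a new reading comes with each control period).
- viewer.capture(name): name is "scene" or "top"; returns a dict with "color" (400x640x3 uint8, red, green, blue), "camera_matrix" (3x3 intrinsics, pixels), "R" (3x3) and "t" (3): a world point X has camera coordinates R X + t. Camera axes: x right, y down, z forward; pixel columns grow to the right and rows downward; lengths in m; the calibration is good to about 2 mm. A picture is of the moment at which its call begins. There is no depth.
- ticket.hand_in(): hands the job in; it is judged then, once.
The state is a dict: "time_s": time; "joint_positions": joint angles; "qvel": joint speeds; "tau": joint torques, N m; "position": TCP position; "tcp_rot": TCP orientation; "force": force on the tool from outside, world axes, zero at the start; "moment": the same for the moment, N m; "opening": opening from 0.0 (shut) to 1.0 (fully open); "grasp_force": force on a finger pad.
Only numpy, scipy, OpenCV 4.12 (cv2) and the standard library are available. Lean on these libraries where they do the work, as an engineer would, in place of code of your own. Each camera call takes 0.05 s, during which the arm holds its last target. There are 200 camera calls.

### The job

Take the curing lamp from its cradle and, without anything touching the brooches, aim its nose squarely at the middle of the blue brooch from about 40 mm away and keep it steady there for at least two seconds. Then push the turntable round by its pins until the red brooch faces straight out of the open side of the amber shield, and cure the red brooch in the same way. Finally lay the lamp back in its cradle, leaving the red brooch facing out and everything else on the bench undisturbed.

Things in the scene. Friction and masses are not known exactly. Their poses are not given: they have to be found in the camera images.
- lamp: cordless curing lamp, 0.16 kg: straight white handle 150 x 26 x 26 mm, flat sides, orange tail, lying level in the cradle, free to grip between the forks; black neck 14 mm thick, from (90, 0, 13) mm bent 50 deg downwards to the nose. Origin at the centre of the handle's underside; x along the handle towards the nose, z up
- lamp_nose (a point): the lamp's nose, centre of the lens at the tip of the bent neck, at (125.4, 0, -29.1) mm in the lamp's frame; this point's x axis is the beam, which leaves 50 deg below the handle's x axis
- lamp_spot (a point): the point on the beam 40 mm ahead of the nose, at (151.1, 0, -59.8) mm in the lamp's frame; aim by bringing it onto the middle of a brooch face
- cradle: black lamp cradle, fixed: base 150 x 70 x 8 mm with two open-topped forks 100 mm apart along x (at x = -50 and +50 mm, each 10 mm thick along x), slot 34 mm wide with flared tips up to 77 mm high. Origin at the centre of its underside, x along the lamp (the nose points to its +x)
- cradle_seat (a point): on the cradle, midway between the forks at the height of the fork floors, 48 mm above the bench: where the lamp's origin rests (within some mm along x)
- stand: fixed stand of the turntable with a three-sided amber see-through shield, 270 mm wide, 110 mm high; its side walls stand at y = -133 and +133 mm from x = 0 to 142 mm and its back wall at x = 142 mm; the open side faces the stand's -x. Origin on the bench on the turntable's axis, z up
- turntable (a joint): rad, turntable's angle about the upright axis through the stand's origin, growing anticlockwise seen from above; at 0 the blue brooch faces straight out of the open side (stand's -x) and the red one the stand's -y; at -1.571 the red brooch faces straight out. Turns easily both ways and stays where it is left
- disc_top (a point): on the turntable's axis at disc height, 30 mm above the bench. Aluminium disc 210 mm across; on it a pale wooden four-sided pyramid, 124 mm square at the disc, 17 mm square at its top 75 mm above the bench; the brooches are on two of its sides
- pin (a point): top of the steel pin straight below the blue brooch's face; eight such upright pins stand round the rim of the disc, 45 deg apart, 95 mm from the axis, 8 mm thick, 30 mm tall, tops 60 mm above the bench: push them to turn the disc
- blue_brooch: round brass brooch with blue resin, 34 mm across, 6 mm thick, fixed on a sloping side of the pyramid; origin at the middle of its outer face, 57 mm above the bench and 39 mm from the turntable's axis; its z axis points out of the face, 50 deg above the horizontal, x up the slope
- red_brooch: the same with red resin, on the next side of the pyramid, 90 deg anticlockwise (seen from above) from the blue one; same axes
- sorting_tray: fixed grey tray with findings, 150 x 90 x 22 mm; origin at the centre of its underside (it or the cradle may be on either side of the bench)
- burr_pot: open steel cup, 56 mm across, 75 mm tall, standing; origin at the centre of its underside; not to be disturbed
- jar: small amber jar with a white cap, 52 mm across, 65 mm tall, standing; origin at the centre of its underside; not to be disturbed
- ring_cone: pale wooden ring cone on a round foot, 52 mm across, 107 mm tall, standing; origin at the centre of its underside; not to be disturbed
- brush: bench brush, 160 mm long, lying flat between the robot and the stand; origin under its middle, x along its length; not to be disturbed
- parts_box: closed white plastic box, 85 x 60 x 32 mm; origin at the centre of its underside; not to be disturbed
- glasses: safety glasses resting on lens rims and arms, 130 mm wide, 125 mm deep, 44 mm tall; origin on the bench under the nose bridge, arms run along its +x; not to be disturbed
- hammer: small bench hammer, 180 mm long, lying flat; origin under its middle, handle towards its -x; not to be disturbed
There are look-alikes about, which are no part of the job. What is shaped like the lamp but turquoise is not meant.

How it is judged (in metres and radians):
On the way, in this order (a step that is already met when the one before it is completed fails the run):
1. the lamp, square to the blue brooch (beam within 17 deg of the face's normal), its point 40 mm ahead of the nose within 10 mm of the middle sideways and 15 mm in depth, is held steady for 2 s (x of lamp_spot in the frame of blue_brooch between -0.01 and 0.01 m and y of lamp_spot in the frame of blue_brooch between -0.01 and 0.01 m and z of lamp_spot in the frame of blue_brooch between -0.015 and 0.015 m and z of lamp_nose in the frame of blue_brooch above 0.015 m and angle between the x axis of lamp_nose and the z axis of blue_brooch, either way round below 0.3 rad and linear speed of lamp below 0.02 m/s and angular speed of lamp below 0.15 rad/s), for 2 s.
2. the turntable is turned until the red brooch faces out of the shield's open side, within 15 deg, and stands still (y of red_brooch in the frame of stand between -0.0101 and 0.0101 m and x of red_brooch in the frame of stand below -0.02 m and velocity of joint turntable between -0.05 and 0.05 rad/s), for 0.2 s.
3. the lamp is held steady at the red brooch in the same way for 2 s, the red brooch facing out (x of lamp_spot in the frame of red_brooch between -0.01 and 0.01 m and y of lamp_spot in the frame of red_brooch between -0.01 and 0.01 m and z of lamp_spot in the frame of red_brooch between -0.015 and 0.015 m and z of lamp_nose in the frame of red_brooch above 0.015 m and angle between the x axis of lamp_nose and the z axis of red_brooch, either way round below 0.3 rad and linear speed of lamp below 0.02 m/s and angular speed of lamp below 0.15 rad/s and y of red_brooch in the frame of stand between -0.0101 and 0.0101 m and x of red_brooch in the frame of stand below -0.02 m), for 2 s.
At the end, for the whole second after the job is handed in: The lamp rests in its cradle, down on both forks (origin within 20 mm of the seat, level within 7 deg, along the cradle within 11 deg), the red brooch faces out of the open side within 15 deg, the turntable is still, and the other things lie within 25 mm of where they were (all of step 2 and horizontal distance between lamp and cradle_seat below 0.02 m and z of lamp in the frame of cradle_seat between -0.005 and 0.006 m and angle between lamp's own z axis and vertical below 0.12 rad and angle between the x axis of lamp and the x axis of cradle, either way round below 0.2 rad and linear speed of lamp below 0.02 m/s and distance of each of burr_pot, jar, ring_cone, brush, parts_box, glasses, hammer from where it was at the start of the episode below 0.025 m); the robot touches nothing.
It fails at once if something pressed on a brooch with more than 0.5 N (contact force between any of blue_brooch, red_brooch and anything else above 0.5 N).
It fails at once if a bystander (pot, jar, ring cone, brush, box, glasses or hammer) was moved by more than 25 mm (distance of any of burr_pot, jar, ring_cone, brush, parts_box, glasses, hammer from where it was at the start of the episode above 0.025 m).
It fails at once if the pot, the jar or the ring cone was tipped over (angle between any of burr_pot, jar, ring_cone's own z axis and vertical above 0.5 rad).
It also fails if it takes over 72 s, if anything falls off the work surface, if the arm or the gripper's body presses on something with over 40 N, if the wrist force passes 120 N, or if a joint passes its speed limit or range.

## Working session

There is one attempt and no reset: what is moved stays moved. The work goes in short steps, Python scripts to look and compute and a tool call to move; the robot and the scene stay as the last step left them, time stands still between calls to the robot, and variables do not carry over. Pictures are saved under pics/ and viewed, at most 10 in all, crops included, and the job is handed in when it is done.

Besides the shell and the picture viewer there is one more tool, called after ">>>" in YAML: its name, and indented under it one key for each argument. servo_tool: Moves the arm, as the interface text tells. Its arguments: {"type":"object","properties":{"targets":{"type":"array"},"gripper":{"type":"number"}},"required":["targets"]}

```bash
mkdir -p pics; cat > h.py <<'E'
import numpy as np, cv2
from rig import bot, viewer, ticket
def cap(n):
    c=viewer.capture(n); return c
def ray(c,u,v):
    K=np.array(c["camera_matrix"]);R=np.array(c["R"]);t=np.array(c["t"])
    d=R.T@np.linalg.inv(K)@np.array([u,v,1.]); return -R.T@t,d/np.linalg.norm(d)
def onz(c,u,v,z):
    o,d=ray(c,u,v); return o+d*(z-o[2])/d[2]
def proj(c,X):
    p=np.array(c["R"])@np.array(X)+np.array(c["t"]); p=np.array(c["camera_matrix"])@p; return p[:2]/p[2]
E
python3 - <<'E'
from h import *
for n in("scene","top"):
    c=cap(n); cv2.imwrite(f"pics/{n}0.png",c["color"][:,:,::-1]); print(n,np.array(c["camera_matrix"]).tolist(),-np.array(c["R"]).T@c["t"],np.round(c["R"],3).tolist())
print(bot.grip_point_offset, bot.read_state())
E
```

```text
scene [[487.68179791790675, 0.0, 313.17731963406715], [0.0, 487.68179791790675, 202.318503752757], [0.0, 0.0, 1.0]] [ 1.56662448 -0.5492832   0.98825162] [[0.433, 0.901, 0.002], [0.541, -0.258, -0.8], [-0.72, 0.348, -0.6]]
top [[386.2303174073428, 0.0, 316.7741540051025], [0.0, 386.2303174073428, 197.02222734522854], [0.0, 0.0, 1.0]] [ 0.28639933 -0.02524047  1.11457001] [[0.022, -0.999, -0.028], [-0.983, -0.016, -0.181], [0.18, 0.031, -0.983]]
0.0187 {'time_s': 0.1, 'joint_positions': array([ 5.65222456e+01,  3.02759270e+01,  8.21485422e+01,  1.06116622e-04,
        6.76896303e+01, -1.02275915e+01]), 'qvel': array([ 0.06807743, -0.14351778, -0.11640823, -0.02806389,  0.06044245,
        0.00887997]), 'tau': array([-9.33370866e-04, -4.40985990e+01, -1.77149749e+01,  6.34274818e-02,
        5.33962506e-02, -6.40726989e-05]), 'position': array([0.24629663, 0.5736567 , 0.1971478 ]), 'tcp_rot': array([[-9.18789614e-01,  3.94746039e-01, -1.09991747e-03],
       [ 3.94747412e-01,  9.18788183e-01, -1.66009047e-03],
       [ 3.55277039e-04, -1.95946346e-03, -9.99998017e-01]]), 'force': array([ 0.08224632,  0.19177386, -0.242567  ]), 'moment': array([-0.02357932,  0.00562122,  0.06551016]), 'grasp_force': 0.0, 'opening': 0.9980714023051747}
```

View pics/scene0.png

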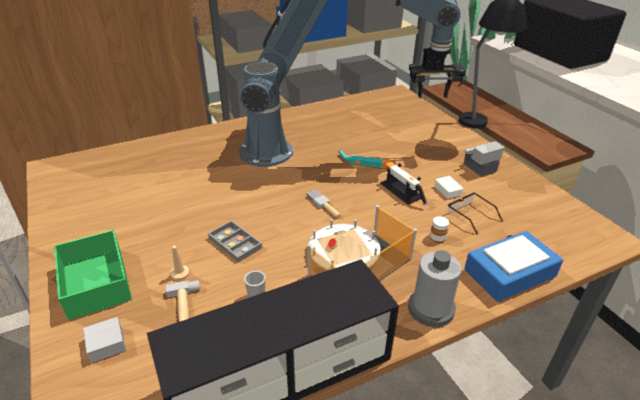

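View pics/top0.png

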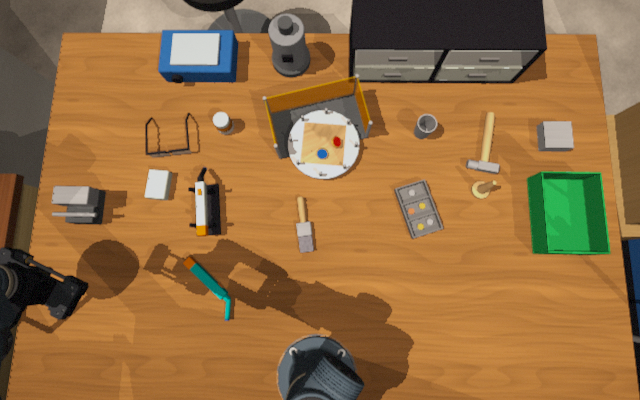

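The scene view shows the lamp in its cradle at about (403,180) and the turntable at (345,245). The top view shows the lamp at (202,205), the turntable at (323,145), and the brooches at blue (322,154) and red (337,142).

```bash
python3 - <<'E'
from h import *
a=cv2.imread("pics/top0.png")[70:260,130:390]; cv2.imwrite("pics/ct.png",cv2.resize(a,None,fx=3,fy=3,interpolation=cv2.INTER_CUBIC))
a=cv2.imread("pics/scene0.png")[150:290,290:490]; cv2.imwrite("pics/cs.png",cv2.resize(a,None,fx=4,fy=4,interpolation=cv2.INTER_CUBIC))
E
```

```text
(no output)
```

View pics/ct.png

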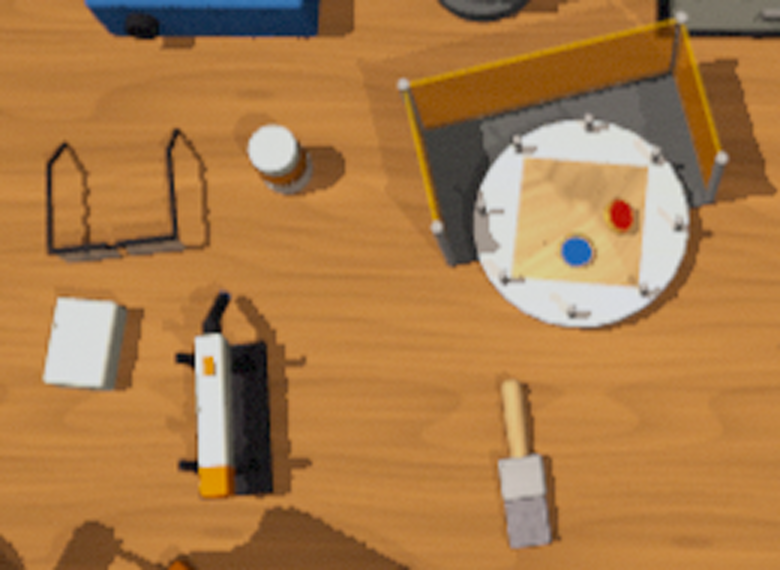

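View pics/cs.png

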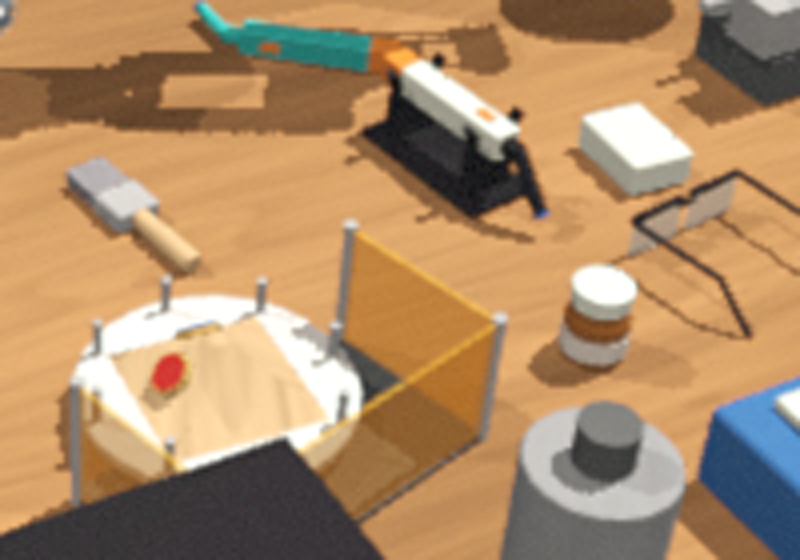

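Crops: shield post tops at (404,85), (682,18), (722,158) and (437,228), blue at (577,251), red at (621,215), lamp handle top from (197,335) to (232,497), all in the top crop (3x, origin (130,70)). The orange tail is at the near end, and the nose points away from the robot.

```bash
cat > m.py <<'E'
from h import *
from scipy.optimize import least_squares
def crop(u,v): return u/3+130-1/3, v/3+70-1/3
def blob(m,box):
    z=np.zeros_like(m); x0,y0,x1,y1=box; z[y0:y1,x0:x1]=m[y0:y1,x0:x1]
    cs,_=cv2.findContours(z,cv2.RETR_EXTERNAL,cv2.CHAIN_APPROX_NONE); c=max(cs,key=cv2.contourArea)
    M=cv2.moments(c); return c[:,0,:],(M["m10"]/M["m00"],M["m01"]/M["m00"])
def masks(c):
    hsv=cv2.cvtColor(c["color"],cv2.COLOR_RGB2HSV); H,S,V=cv2.split(hsv)
    u=lambda b:(b*255).astype(np.uint8)
    return dict(blue=u((H>95)&(H<130)&(S>140)&(V>70)),red=u(((H<7)|(H>172))&(S>170)&(V>80)),white=u((S<50)&(V>160)),orange=u((H>8)&(H<22)&(S>200)&(V>170)))
def brooches(c):
    m=masks(c); r={}
    for k in("blue","red"): r[k]=onz(c,*blob(m[k],(280,100,365,185))[1],.057)
    return r
E
python3 - <<'E'
from m import *
c=cap("top"); m=masks(c)
b=brooches(c); print(b)
P=np.array([onz(c,*crop(*p),.11) for p in[(404,85),(682,18),(722,158),(437,228)]]); print("posts",P.round(4).tolist())
for i in range(4): d=P[(i+1)%4]-P[i]; print(np.linalg.norm(d),np.degrees(np.arctan2(d[1],d[0])))
h,_=blob(m["white"],(280,100,365,185)); h=cv2.convexHull(h)[:,0]
W=np.array([onz(c,*p,.03)[:2] for p in h.astype(float)])
s=least_squares(lambda p:np.hypot(*(W-p[:2]).T)-p[2],[.45,0,.1],loss="soft_l1",f_scale=.002).x; print("disc",s)
for k in b: d=b[k][:2]-s[:2]; print(k,np.linalg.norm(d),np.degrees(np.arctan2(d[1],d[0])))
lm=cv2.bitwise_or(m["white"],m["orange"]); h,_=blob(lm,(190,175,212,240))
W=np.array([onz(c,*p,.074)[:2] for p in h.astype(float)]); r=cv2.minAreaRect((W*1000).astype(np.float32)); print("lamp",r, cv2.boundingRect(h.reshape(-1,1,2)))
# fork tips dark: crop (180,358),(185,465) z=.077
print([onz(c,*crop(*p),.077).round(4) for p in[(179,358),(180,466)]])
E
```

```text
{'blue': array([ 0.60657196, -0.00325241,  0.057     ]), 'red': array([ 0.64359108, -0.04476771,  0.057     ])}
posts [[0.7487, 0.1589, 0.11], [0.8176, -0.0986, 0.11], [0.6803, -0.1353, 0.11], [0.6107, 0.1224, 0.11]]
0.2665246273942814 -75.00720267663837
0.1421343841576783 -165.03196968433141
0.2669652149239779 105.12850168203943
0.1427675541954128 14.791622727118753
disc [-414.54797297 -771.7281154   876.29963747]
blue 876.3062023760086 61.72167345897389
red 876.2871812121226 61.71825585116574
lamp ((441.7908935546875, 328.8706359863281), (150.8740234375, 25.313337326049805), 6.243010997772217) (195, 181, 11, 55)
[array([0.4933, 0.3611, 0.077 ]), array([0.3935, 0.352 , 0.077 ])]
```

```bash
cat >> h.py <<'E'
from scipy.spatial.transform import Rotation as Ro
def down(hd):
    a=np.radians(hd); x=np.array([np.cos(a),np.sin(a),0]); z=np.array([0,0,-1.]); return np.array([x,np.cross(z,x),z]).T
def go(pos,hd,s=None):
    s=s or bot.read_state(); R=np.array(s["tcp_rot"]); 
    print("off",(R.T@(np.array(pos)-s["position"])*1000).round(1),"mm dr",Ro.from_matrix(R.T@down(hd)).as_rotvec(degrees=True).round(2))
E
python3 -c "
from h import *
go([.4418,.3289,.16],186.2); go([.4418,.3289,.042],186.2)"
```

```text
off [-276.2 -147.8   37.5] mm dr [ -0.09  -0.04 -29.45]
off [-276.3 -147.6  155.5] mm dr [ -0.09  -0.04 -29.45]
```

>>> servo_tool:
  targets:
    - {"offset": [-0.02, -0.01, 0.003], "dr": [0, 0, -3]}
    - {"offset": [-0.06, -0.03, 0.01], "dr": [0, 0, -8]}
    - {"offset": [-0.095, -0.05, 0.015], "dr": [0, 0, -13]}
    - {"offset": [-0.13, -0.07, 0.02], "dr": [0, 0, -18]}
    - {"offset": [-0.165, -0.09, 0.025], "dr": [0, 0, -22]}
    - {"offset": [-0.2, -0.11, 0.03], "dr": [0, 0, -26]}
    - {"offset": [-0.235, -0.127, 0.035], "dr": [0, 0, -29]}
    - {"offset": [-0.26, -0.14, 0.037], "dr": [-0.1, 0, -29.5]}
    - {"offset": [-0.272, -0.146, 0.037], "dr": [-0.1, 0, -29.5]}
    - {"offset": [-0.276, -0.148, 0.037], "dr": [-0.1, 0, -29.5]}
    - {"offset": [-0.276, -0.148, 0.037], "dr": [-0.1, 0, -29.5]}
    - {"offset": [-0.276, -0.148, 0.037], "dr": [-0.1, 0, -29.5]}
  gripper: -0.15

```text
time_s: 1.15
position: [0.441, 0.3302, 0.1611]
tcp_rot: [[-0.994, -0.109, -0.0], [-0.109, 0.994, 0.002], [0.0, 0.002, -1.0]]
force: [-0.8, 0.1, 0.5]
opening: 0.576
grasp_force: 0.0
```

```bash
python3 - <<'E'
from h import *
go([.4418,.3289,.042],186.2)
c=cap("scene"); cv2.imwrite("pics/g1.png",cv2.resize(c["color"][80:230,320:500,::-1],None,fx=4,fy=4))
print([proj(c,p) for p in [(.4418,.3289,.074)]])
E
```

```text
off [ -0.6  -1.6 119.1] mm dr [ 0.13 -0.01  0.06]
[array([401.63665201, 171.67484197])]
```

View pics/g1.png

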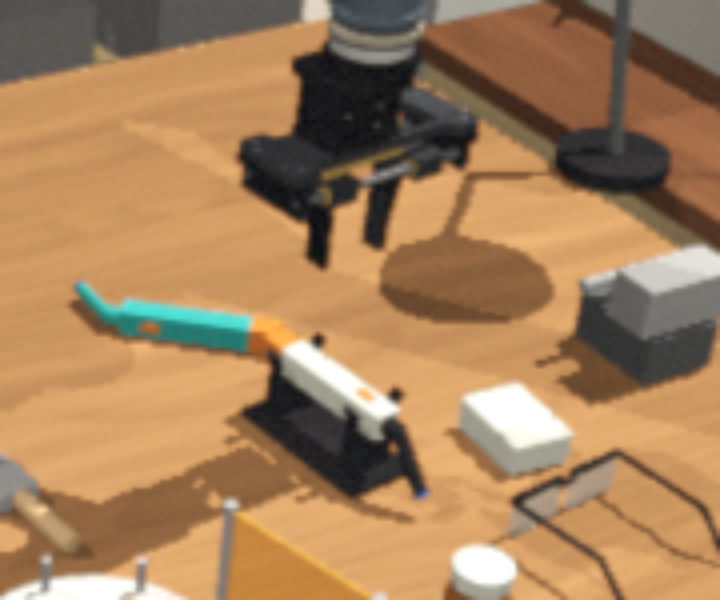

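The gripper is above and left of the lamp. The lamp handle runs from (270,335) to (398,420) in the crop, a few mm off the projected centre, so I'm checking it numerically.

```bash
python3 - <<'E'
from m import *
c=cap("scene"); a=np.radians(6.2); X=np.array([np.cos(a),np.sin(a),0]);Y=np.array([-X[1],X[0],0]);o=np.array([.4418,.3289,0])
for s in(-75,75):
  for t in(-13,13): print(s,t,((proj(c,o+X*s/1e3+Y*t/1e3+[0,0,.074])-[320,80])*4).round())
nose=o+X*.1254+[0,0,.048-.0291]; print("nose",((proj(c,nose)-[320,80])*4).round())
s=bot.read_state()["position"]; print("tcp",((proj(c,s)-[320,80])*4).round())
b=brooches(cap("top"))
print("post top",((proj(c,[.6107,.1224,.11])-[320,80])*4).round())
E
```

```text
-75 -13 [259. 331.]
-75 13 [283. 323.]
75 -13 [374. 414.]
75 13 [397. 404.]
nose [418. 494.]
tcp [339. 277.]
post top [227. 505.]
```

>>> servo_tool:
  targets:
    - {"offset": [-0.0005, -0.0015, 0.01], "dr": [0.1, 0, 0]}
    - {"offset": [-0.0005, -0.0015, 0.03], "dr": [0.1, 0, 0]}
    - {"offset": [-0.0005, -0.0015, 0.05], "dr": [0.1, 0, 0]}
    - {"offset": [-0.0005, -0.0015, 0.06], "dr": [0.1, 0, 0]}
    - {"offset": [-0.0005, -0.0015, 0.06], "dr": [0.1, 0, 0]}
    - {"offset": [-0.0005, -0.0015, 0.06], "dr": [0.1, 0, 0]}

```text
time_s: 1.8
position: [0.4419, 0.3281, 0.1004]
tcp_rot: [[-0.994, -0.11, -0.001], [-0.11, 0.994, -0.001], [0.001, -0.001, -1.0]]
force: [-0.4, -0.6, 1.3]
opening: 0.576
grasp_force: 0.0
```

```bash
python3 - <<'E'
from h import *
c=cap("scene"); a=cv2.resize(c["color"][130:210,370:440,::-1],None,fx=7,fy=7,interpolation=cv2.INTER_CUBIC)
s=bot.read_state(); R=np.array(s["tcp_rot"]); 
for p in (0,.025,-.025):
    q=(proj(c,s["position"]+R[:,1]*p)-[370,130]+.5)*7; cv2.circle(a,tuple(int(v) for v in q),3,(0,0,255),-1)
print(s["position"])
go([.4418,.3289,.042],186.2)
cv2.imwrite("pics/g2.png",a)
E
```

```text
[0.44266182 0.32838296 0.10122644]
off [ 0.8  0.6 59.2] mm dr [0.   0.04 0.08]
```

View pics/g2.png

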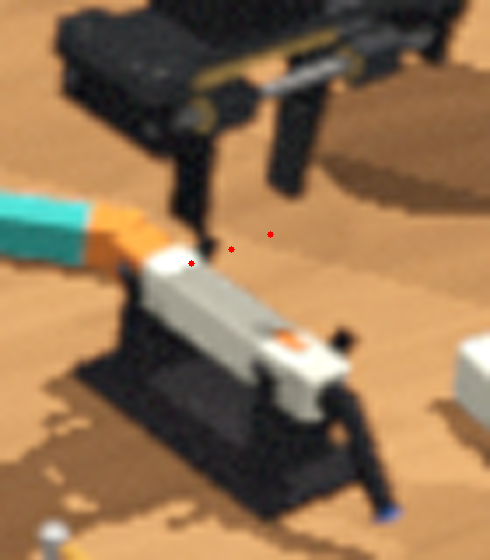

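```bash
python3 - <<'E'
from h import *
c=cap("top"); a=cv2.resize(c["color"][150:260,140:260,::-1],None,fx=5,fy=5,interpolation=cv2.INTER_CUBIC)
s=bot.read_state(); R=np.array(s["tcp_rot"]); 
for dz,col in((0,(0,0,255)),(.02,(0,255,0)),(.07,(255,0,0))):
  for p in (0,.025,-.025):
    q=(proj(c,s["position"]+R[:,1]*p+[0,0,dz])-[140,150]+.5)*5; cv2.circle(a,tuple(int(v) for v in q),3,col,-1)
cv2.imwrite("pics/g3.png",a)
E
```

```text
(no output)
```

View pics/g3.png

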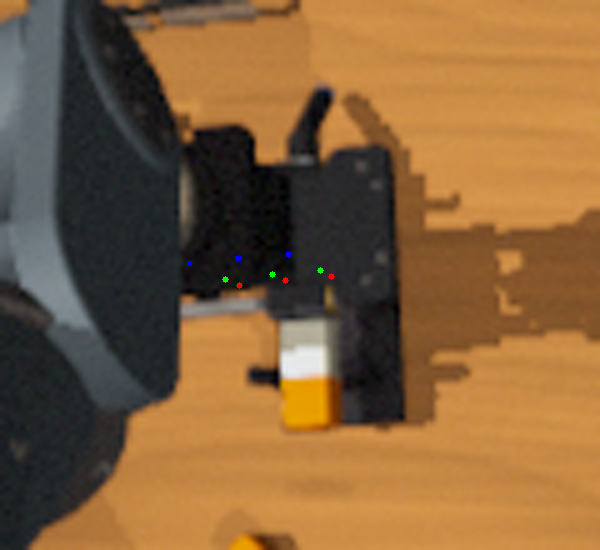

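The top view shows the gripper above the handle and lined up with it. The scene view put the finger tips at crop (192,235) and (288,190), about 5 px above where they should be, so I'm working out their height.

```bash
python3 - <<'E'
from h import *
c=cap("scene"); s=bot.read_state(); R=np.array(s["tcp_rot"]); P=s["position"]
for uv in((411.1-.5,157.6-.5),(397.4-.5,164.0-.5)):
  o,d=ray(c,*uv)
  # vertical plane through finger line (tool y & z): report local y,z
  t=(P-o)@R[:,0]/(d@R[:,0]); q=R.T@(o+d*t-P); print("in plane x=0:",q.round(4))
  for xx in(-.0095,.0095):
    t=((P+R[:,0]*xx)-o)@R[:,0]/(d@R[:,0]); print("  x",xx,(R.T@(o+d*t-P)).round(4))
g=cv2.cvtColor(c["color"],cv2.COLOR_RGB2GRAY)
for r in range(140,172): print(r," ".join("%3d"%v for v in g[r,390:420]))
E
```

```text
in plane x=0: [-0.      0.0316 -0.0208]
  x -0.0095 [-0.0095  0.0221 -0.0288]
  x 0.0095 [ 0.0095  0.0412 -0.0128]
in plane x=0: [-0.     -0.0272 -0.015 ]
  x -0.0095 [-0.0095 -0.0362 -0.023 ]
  x 0.0095 [ 0.0095 -0.0183 -0.0069]
140  47  47  57  65  49  46  49  57  75 100 111 107 106  99  95 137 170 176 175 176 166 120 119 155 150 119 101  85  76  82
141  53  50  52  49  47  46  42  50  84 105  99  79  65  43  47  71 112 136 140 155 160 146 115 107  89  64  46  67 101 100
142  38  37  45  40  41  34  40  42  57  70  46  44  39  37  35  39  53  92 121 121 105  92  67  48  34  25  31  91 131 112
143  30  37  34  39  35  34  36  57  57  49  30  35  38  42  43  41  41  68 103  98  50  33  28  25  22   9  30  75 110 112
144  29  31  34  34  29  22  43  68  92  78  59  41  39  40  37  38  45  99 140 129  52  31  31  30  27  17  44  84 109 110
145  28  28  26  21  24  35  53  74  84  96  92  50  37  41  36  35  56 131 171 138  56  30  36  45  31  28  63  99 108 108
146  15  24  16  26  24  53  77  78  82  97  98  47  40  39  41  41  77 138 172 134  53  29  33  30  28  31  75 110 113 111
14
[... 2397 characters left out ...]
 110 163 178 176 175 175 176 175 176 173 172 173 167 159 157 152 150 148 150 153
167 183 238 255 255 255 255 254 245 188 130 145 178 179 179 179 177 176 176 174 173 172 170 170 167 164 162 156 156 158 160
168 149 205 244 255 254 245 205 194 188 183 180 181 177 177 177 176 175 173 172 168 168 168 169 167 164 168 170 171 174 169
169 122 167 189 208 201 195 187 187 189 187 186 183 176 176 172 172 170 169 170 167 168 168 168 169 172 174 173 175 175 174
170 108 157 161 167 180 191 193 189 189 188 188 192 193 176 174 170 171 170 168 168 169 170 171 172 172 174 174 175 174 176
171  93 143 156 161 162 180 193 191 191 190 188 189 188 186 178 168 168 169 169 172 172 174 174 176 176 177 177 176 177 177
```

>>> servo_tool:
  targets:
    - {"offset": [0, 0, 0.01], "dr": [0, 0, 0]}
    - {"offset": [0, 0, 0.025], "dr": [0, 0, 0]}
    - {"offset": [0, 0, 0.04], "dr": [0, 0, 0]}
    - {"offset": [0, 0, 0.05], "dr": [0, 0, 0]}
    - {"offset": [0, 0, 0.058], "dr": [0, 0, 0]}
    - {"offset": [0, 0, 0.058], "dr": [0, 0, 0]}
    - {"offset": [0, 0, 0.058], "dr": [0, 0, 0]}

```text
time_s: 2.53
position: [0.4425, 0.3279, 0.0428]
tcp_rot: [[-0.994, -0.109, -0.0], [-0.109, 0.994, -0.0], [0.0, -0.0, -1.0]]
force: [0.7, -0.3, 0.2]
opening: 0.573
grasp_force: 0.0
```

```bash
python3 - <<'E'
from h import *
c=cap("scene"); a=cv2.resize(c["color"][130:210,370:440,::-1],None,fx=7,fy=7,interpolation=cv2.INTER_CUBIC)
s=bot.read_state(); R=np.array(s["tcp_rot"]); 
for p in (.0295,-.0295):
  for dz in(0,.02):
    q=(proj(c,s["position"]+R[:,1]*p+[0,0,dz])-[370,130]+.5)*7; cv2.circle(a,tuple(int(v) for v in q),3,(0,0 if dz else 255,255),-1)
print(s["position"],s["force"])
cv2.imwrite("pics/g4.png",a)
E
```

```text
[0.44287534 0.32809583 0.0432662 ] [ 0.36979997  0.16499728 -0.05408416]
```

View pics/g4.png

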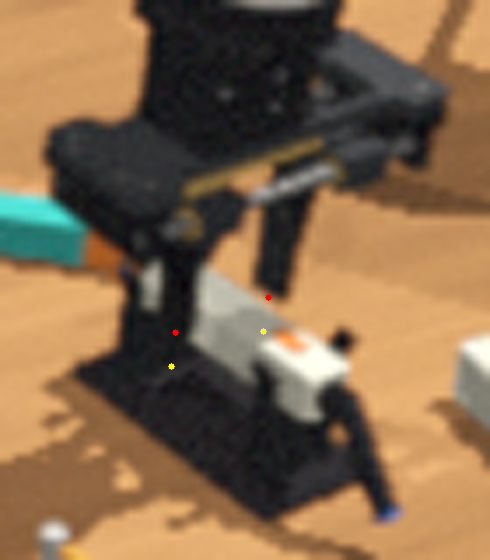

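The right finger tip is at (272,295), on the +20 mm mark, so the tips sit about 20 mm above the reported TCP. I'll go 15 mm lower, which is safe either way, and close.

>>> servo_tool:
  targets:
    - {"offset": [0, 0.0005, 0.005], "dr": [0, 0, 0]}
    - {"offset": [0, 0.0005, 0.01], "dr": [0, 0, 0]}
    - {"offset": [0, 0.0005, 0.015], "dr": [0, 0, 0]}
    - {"offset": [0, 0.0005, 0.015], "dr": [0, 0, 0]}

```text
time_s: 2.92
position: [0.4419, 0.3282, 0.0272]
tcp_rot: [[-0.994, -0.109, -0.001], [-0.109, 0.994, -0.001], [0.001, -0.001, -1.0]]
force: [-0.2, 0.3, 0.6]
opening: 0.575
grasp_force: 0.0
```

>>> servo_tool:
  targets:
    - {"offset": [0, 0, 0], "dr": [0, 0, 0]}
    - {"offset": [0, 0, 0], "dr": [0, 0, 0]}
    - {"offset": [0, 0, 0], "dr": [0, 0, 0]}
    - {"offset": [0, 0, 0], "dr": [0, 0, 0]}
    - {"offset": [0, 0, 0], "dr": [0, 0, 0]}
    - {"offset": [0, 0, 0], "dr": [0, 0, 0]}
    - {"offset": [0, 0, 0], "dr": [0, 0, 0]}
    - {"offset": [0, 0, 0], "dr": [0, 0, 0]}
  gripper: 1

```text
time_s: 3.58
position: [0.4427, 0.3285, 0.0282]
tcp_rot: [[-0.994, -0.109, 0.001], [-0.109, 0.994, 0.0], [-0.001, 0.0, -1.0]]
force: [-0.0, -0.3, 1.5]
opening: 0.298
grasp_force: 30.0
```

>>> servo_tool:
  targets:
    - {"offset": [0, 0, -0.003], "dr": [0, 0, 0]}
    - {"offset": [0, 0, -0.01], "dr": [0, 0, 0]}
    - {"offset": [0, 0, -0.02], "dr": [0, 0, 0]}
    - {"offset": [0, 0, -0.035], "dr": [0, 0, 0]}
    - {"offset": [0, 0, -0.05], "dr": [0, 0, 0]}
    - {"offset": [0, 0, -0.07], "dr": [0, 0, 0]}
    - {"offset": [0, 0, -0.09], "dr": [0, 0, 0]}
    - {"offset": [0, 0, -0.105], "dr": [0, 0, 0]}
    - {"offset": [0, 0, -0.115], "dr": [0, 0, 0]}
    - {"offset": [0, 0, -0.12], "dr": [0, 0, 0]}
    - {"offset": [0, 0, -0.12], "dr": [0, 0, 0]}

```text
time_s: 4.5
position: [0.443, 0.3288, 0.1494]
tcp_rot: [[-0.994, -0.109, 0.003], [-0.109, 0.994, 0.001], [-0.003, 0.001, -1.0]]
force: [0.3, -0.2, -1.6]
opening: 0.301
grasp_force: 30.0
```

```bash
python3 - <<'E'
from h import *
s=bot.read_state(); print(s["position"],s["opening"],s["grasp_force"],s["joint_positions"].round(1))
go([.4555,.0058,.147],176.4,s)
E
```

```text
[0.44299865 0.328774   0.1494488 ] 0.3009437125455576 30.00604044951615 [ 25.   28.2  95.7  -0.   56.  -71.3]
off [  22.8 -322.4    2.1] mm dr [0.06 0.16 9.85]
```

>>> servo_tool:
  targets:
    - {"offset": [0.001, -0.008, 0], "dr": [0, 0, 0.3]}
    - {"offset": [0.002, -0.025, 0], "dr": [0, 0, 0.8]}
    - {"offset": [0.004, -0.05, 0], "dr": [0, 0, 1.6]}
    - {"offset": [0.006, -0.08, 0], "dr": [0, 0, 2.5]}
    - {"offset": [0.008, -0.11, 0], "dr": [0, 0, 3.4]}
    - {"offset": [0.01, -0.14, 0], "dr": [0, 0, 4.3]}
    - {"offset": [0.012, -0.17, 0.001], "dr": [0, 0, 5.2]}
    - {"offset": [0.014, -0.2, 0.001], "dr": [0, 0, 6.1]}
    - {"offset": [0.016, -0.23, 0.001], "dr": [0, 0, 7]}
    - {"offset": [0.018, -0.26, 0.001], "dr": [0, 0, 8]}
    - {"offset": [0.02, -0.285, 0.002], "dr": [0, 0.1, 8.8]}
    - {"offset": [0.021, -0.305, 0.002], "dr": [0, 0.1, 9.4]}
    - {"offset": [0.022, -0.317, 0.002], "dr": [0, 0.1, 9.7]}
    - {"offset": [0.023, -0.322, 0.002], "dr": [0, 0.1, 9.8]}
    - {"offset": [0.023, -0.322, 0.002], "dr": [0, 0.1, 9.8]}
    - {"offset": [0.023, -0.322, 0.002], "dr": [0, 0.1, 9.8]}

```text
time_s: 5.83
position: [0.4537, 0.0061, 0.1455]
tcp_rot: [[-0.998, 0.063, -0.003], [0.063, 0.998, 0.001], [0.003, 0.0, -1.0]]
force: [-0.1, 0.7, -1.2]
opening: 0.294
grasp_force: 30.0
```

```bash
python3 - <<'E'
from h import *
s=bot.read_state(); print(s["position"],s["opening"],s["grasp_force"],s["joint_positions"].round(1))
go([.4555,.0058,.0965],176.4,s)
c=cap("top"); a=cv2.resize(c["color"][90:220,240:370,::-1],None,fx=4,fy=4,interpolation=cv2.INTER_CUBIC)
R=np.array(s["tcp_rot"]); L=np.array([-R[:,0],-R[:,1],[0,0,1]]).T; o=s["position"]+[0,0,.0203]
for p in((.075,0,.026),(.09,0,.013),(.1254,0,-.0291)):
    q=(proj(c,o+L@p)-[240,90]+.5)*4; cv2.circle(a,tuple(int(v) for v in q),2,(0,255,0),-1); print(q)
cv2.imwrite("pics/g5.png",a)
E
```

```text
[0.45369739 0.00612848 0.14547269] 0.29364987905981693 30.006073510448914 [-13.4  22.1 109.   -0.   49.1 -99.8]
off [-2.  -0.2 49. ] mm dr [ 0.03 -0.19  0.01]
[315.83358937 313.66688473]
[318.3181999  295.81278403]
[324.19608116 260.92997082]
```

View pics/g5.png

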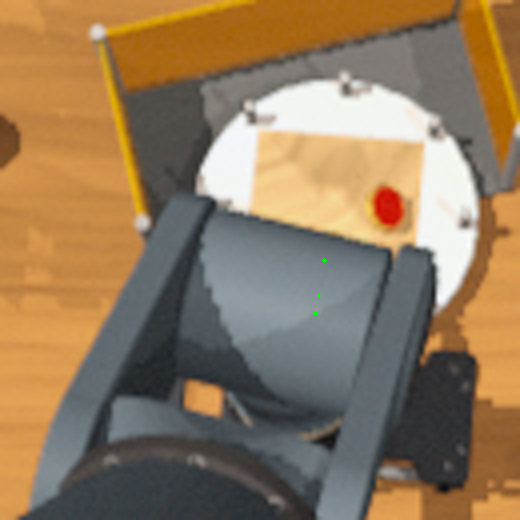

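The top view is blocked by the arm, with only red visible at (388,207). I'll check the nose numerically in the scene view.

```bash
cat > nose.py <<'E'
from m import *
c=cap("scene"); s=bot.read_state(); R=np.array(s["tcp_rot"]); L=np.array([-R[:,0],-R[:,1],[0,0,1]]).T; o=s["position"]+[0,0,.0203]
q=proj(c,o+L@[.1254,0,-.0291]); print("pred nose px",q.round(1), "blue px",proj(c,[.6067,-.0037,.057]).round(1))
h=cv2.cvtColor(c["color"],cv2.COLOR_RGB2HSV)
u,v=q.round().astype(int); m=((h[...,0]>100)&(h[...,0]<150)&(h[...,1]>110)).astype(np.uint8); z=np.zeros_like(m); z[v-25:v+25,u-25:u+25]=m[v-25:v+25,u-25:u+25]
n,_,st,ce=cv2.connectedComponentsWithStats(z); print([(st[i].tolist(),ce[i].round(1)) for i in range(1,n)])
m=((h[...,1]<45)&(h[...,2]>140)).astype(np.uint8); w=np.zeros_like(m); w[v-50:v+15,u-60:u+20]=m[v-50:v+15,u-60:u+20]
n,_,st,ce=cv2.connectedComponentsWithStats(w); print("white",[(st[i].tolist(),ce[i].round(1)) for i in range(1,n) if st[i][4]>8])
print("handle corners",[proj(c,o+L@[.075,y,.026]).round(1) for y in(-.013,.013)])
E
python3 nose.py; cat > /dev/null; python3 -c "
from h import *
c=cap('scene');cv2.imwrite('pics/g6.png',cv2.resize(c['color'][150:290,270:430,::-1],None,fx=4,fy=4,interpolation=cv2.INTER_CUBIC))"
```

```text
pred nose px [335.4 204. ] blue px [338.1 230.9]
[([335, 203, 2, 1, 2], array([335.5, 203. ]))]
white [([315, 159, 18, 28, 157], array([322.6, 172.6])), ([307, 190, 23, 15, 175], array([317.6, 196.9]))]
handle corners [array([332.9, 178.2]), array([324.7, 180.1])]
```

View pics/g6.png

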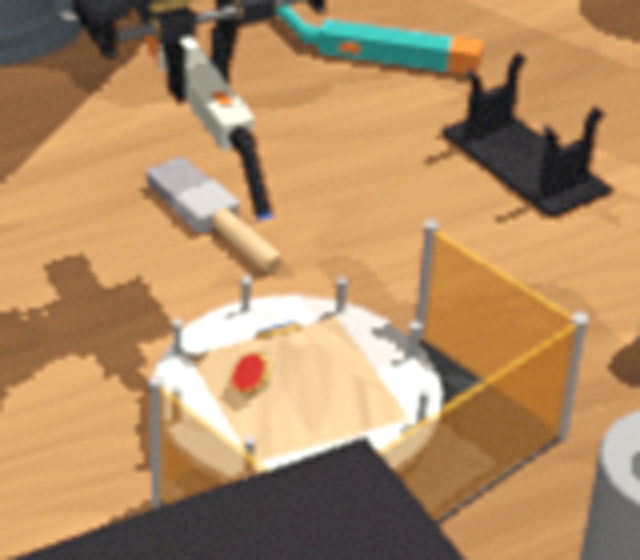

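The nose is seen at (335.5,203), exactly as predicted, so the lamp pose is good. Descending to the blue brooch and holding.

>>> servo_tool:
  targets:
    - {"offset": [-0.0005, 0, 0.005], "dr": [0, 0, 0]}
    - {"offset": [-0.001, 0, 0.015], "dr": [0, -0.1, 0]}
    - {"offset": [-0.002, 0, 0.027], "dr": [0, -0.2, 0]}
    - {"offset": [-0.002, 0, 0.037], "dr": [0, -0.2, 0]}
    - {"offset": [-0.002, 0, 0.045], "dr": [0, -0.2, 0]}
    - {"offset": [-0.002, 0, 0.048], "dr": [0, -0.2, 0]}
    - {"offset": [-0.002, 0, 0.049], "dr": [0, -0.2, 0]}
    - {"offset": [-0.002, 0, 0.049], "dr": [0, -0.2, 0]}
    - {"offset": [-0.002, 0, 0.049], "dr": [0, -0.2, 0]}

```text
time_s: 6.73
position: [0.4569, 0.0058, 0.0973]
tcp_rot: [[-0.998, 0.062, 0.003], [0.062, 0.998, -0.0], [-0.003, -0.0, -1.0]]
force: [0.0, 0.1, -1.5]
opening: 0.298
grasp_force: 30.0
```

```bash
python3 nose.py; python3 -c "
from h import *
s=bot.read_state(); print(s['position'],s['tcp_rot'].round(3).tolist()); go([.4555,.0058,.0965],176.4,s)"
```

```text
pred nose px [335.  217.5] blue px [338.1 230.9]
[([334, 216, 3, 2, 5], array([335.2, 216.6]))]
white [([307, 173, 26, 32, 311], array([319.7, 191.8])), ([313, 224, 42, 9, 240], array([335.4, 228.3]))]
handle corners [array([332.6, 192.2]), array([324.6, 194.1])]
[0.4569784  0.00571109 0.09746372] [[-0.998, 0.062, 0.003], [0.062, 0.998, -0.001], [-0.003, -0.0, -1.0]]
off [ 1.5 -0.   1. ] mm dr [-0.02  0.19  0.06]
```

Within 2 mm. Hold for about 3 s.

>>> servo_tool:
  targets:
    - {"offset": [0.001, 0, 0.0005], "dr": [0, 0, 0]}
    - {"offset": [0.001, 0, 0.0005], "dr": [0, 0, 0]}
    - {"offset": [0.001, 0, 0.0005], "dr": [0, 0, 0]}
    - {"offset": [0.001, 0, 0.0005], "dr": [0, 0, 0]}
    - {"offset": [0.001, 0, 0.0005], "dr": [0, 0, 0]}
    - {"offset": [0.001, 0, 0.0005], "dr": [0, 0, 0]}
    - {"offset": [0.001, 0, 0.0005], "dr": [0, 0, 0]}
    - {"offset": [0.001, 0, 0.0005], "dr": [0, 0, 0]}
    - {"offset": [0.001, 0, 0.0005], "dr": [0, 0, 0]}
    - {"offset": [0.001, 0, 0.0005], "dr": [0, 0, 0]}
    - {"offset": [0.001, 0, 0.0005], "dr": [0, 0, 0]}
    - {"offset": [0.001, 0, 0.0005], "dr": [0, 0, 0]}
    - {"offset": [0.001, 0, 0.0005], "dr": [0, 0, 0]}
    - {"offset": [0.001, 0, 0.0005], "dr": [0, 0, 0]}
    - {"offset": [0.001, 0, 0.0005], "dr": [0, 0, 0]}
    - {"offset": [0.001, 0, 0.0005], "dr": [0, 0, 0]}
    - {"offset": [0.001, 0, 0.0005], "dr": [0, 0, 0]}
    - {"offset": [0.001, 0, 0.0005], "dr": [0, 0, 0]}
    - {"offset": [0.001, 0, 0.0005], "dr": [0, 0, 0]}
    - {"offset": [0.001, 0, 0.0005], "dr": [0, 0, 0]}

```text
time_s: 8.45
position: [0.4555, 0.0058, 0.0965]
tcp_rot: [[-0.998, 0.062, 0.002], [0.062, 0.998, -0.0], [-0.002, -0.0, -1.0]]
force: [0.6, -0.3, -2.0]
opening: 0.296
grasp_force: 30.0
```

>>> servo_tool:
  targets:
    - {"offset": [0, 0, 0], "dr": [0, 0, 0]}
    - {"offset": [0, 0, 0], "dr": [0, 0, 0]}
    - {"offset": [0, 0, 0], "dr": [0, 0, 0]}
    - {"offset": [0, 0, 0], "dr": [0, 0, 0]}
    - {"offset": [0, 0, 0], "dr": [0, 0, 0]}
    - {"offset": [0, 0, 0], "dr": [0, 0, 0]}
    - {"offset": [0, 0, 0], "dr": [0, 0, 0]}
    - {"offset": [0, 0, 0], "dr": [0, 0, 0]}
    - {"offset": [0, 0, 0], "dr": [0, 0, 0]}
    - {"offset": [0, 0, 0], "dr": [0, 0, 0]}
    - {"offset": [0, 0, 0], "dr": [0, 0, 0]}
    - {"offset": [0, 0, 0], "dr": [0, 0, 0]}
    - {"offset": [0, 0, 0], "dr": [0, 0, 0]}
    - {"offset": [0, 0, 0], "dr": [0, 0, 0]}
    - {"offset": [0, 0, 0], "dr": [0, 0, 0]}
    - {"offset": [0, 0, 0], "dr": [0, 0, 0]}
    - {"offset": [0, 0, 0], "dr": [0, 0, 0]}
    - {"offset": [0, 0, 0], "dr": [0, 0, 0]}
    - {"offset": [0, 0, 0], "dr": [0, 0, 0]}
    - {"offset": [0, 0, 0], "dr": [0, 0, 0]}

```text
time_s: 10.12
position: [0.4556, 0.0058, 0.0966]
tcp_rot: [[-0.998, 0.062, 0.002], [0.062, 0.998, -0.0], [-0.002, -0.0, -1.0]]
force: [-0.2, -0.5, -1.5]
opening: 0.296
grasp_force: 30.0
```

```bash
python3 -c "
from h import *
s=bot.read_state(); go([.4560,.0058,.149],176.4,s); go([.4430,.3286,.149],186.2,s)"
```

```text
off [ -0.6   0.  -52.4] mm dr [-0.01  0.13  0.05]
off [ 32.4 321.4 -52.6] mm dr [-0.02  0.12 -9.75]
```

>>> servo_tool:
  targets:
    - {"offset": [0, 0, -0.008], "dr": [0, 0, 0]}
    - {"offset": [0, 0, -0.023], "dr": [0, 0, 0]}
    - {"offset": [0.001, 0.008, -0.04], "dr": [0, 0, -0.3]}
    - {"offset": [0.003, 0.025, -0.05], "dr": [0, 0, -0.8]}
    - {"offset": [0.005, 0.05, -0.0525], "dr": [0, 0, -1.6]}
    - {"offset": [0.008, 0.08, -0.0525], "dr": [0, 0, -2.5]}
    - {"offset": [0.011, 0.11, -0.0525], "dr": [0, 0, -3.4]}
    - {"offset": [0.014, 0.14, -0.0525], "dr": [0, 0, -4.3]}
    - {"offset": [0.017, 0.17, -0.0525], "dr": [0, 0, -5.2]}
    - {"offset": [0.02, 0.2, -0.0525], "dr": [0, 0, -6.1]}
    - {"offset": [0.023, 0.23, -0.0525], "dr": [0, 0, -7]}
    - {"offset": [0.026, 0.26, -0.0525], "dr": [0, 0, -8]}
    - {"offset": [0.029, 0.285, -0.0525], "dr": [0, 0.1, -8.8]}
    - {"offset": [0.031, 0.305, -0.0525], "dr": [0, 0.1, -9.4]}
    - {"offset": [0.032, 0.317, -0.0525], "dr": [0, 0.1, -9.7]}
    - {"offset": [0.0324, 0.3214, -0.0525], "dr": [0, 0.1, -9.75]}
    - {"offset": [0.0324, 0.3214, -0.0525], "dr": [0, 0.1, -9.75]}
    - {"offset": [0.0324, 0.3214, -0.0525], "dr": [0, 0.1, -9.75]}
    - {"offset": [0.0324, 0.3214, -0.0525], "dr": [0, 0.1, -9.75]}

```text
time_s: 11.7
position: [0.4429, 0.3273, 0.1489]
tcp_rot: [[-0.994, -0.107, -0.0], [-0.107, 0.994, -0.001], [0.0, -0.001, -1.0]]
force: [-0.2, 0.4, -1.2]
opening: 0.292
grasp_force: 30.0
```

```bash
python3 -c "
from h import *
s=bot.read_state(); print(s['position'],s['opening']); go([.4430,.3286,.0288],186.2,s)"
```

```text
[0.44291543 0.3273129  0.14890514] 0.2918902135523794
off [ -0.3   1.4 120.1] mm dr [-0.06 -0.02 -0.07]
```

>>> servo_tool:
  targets:
    - {"offset": [0, 0.001, 0.008], "dr": [0, 0, 0]}
    - {"offset": [0, 0.001, 0.025], "dr": [0, 0, 0]}
    - {"offset": [0, 0.001, 0.042], "dr": [0, 0, 0]}
    - {"offset": [0, 0.001, 0.058], "dr": [0, 0, 0]}
    - {"offset": [0, 0.001, 0.072], "dr": [0, 0, 0]}
    - {"offset": [0, 0.001, 0.085], "dr": [0, 0, 0]}
    - {"offset": [0, 0.001, 0.096], "dr": [0, 0, 0]}
    - {"offset": [0, 0.001, 0.105], "dr": [0, 0, 0]}
    - {"offset": [0, 0.001, 0.112], "dr": [0, 0, 0]}
    - {"offset": [0, 0.001, 0.117], "dr": [0, 0, 0]}
    - {"offset": [0, 0.001, 0.1195], "dr": [0, 0, 0]}
    - {"offset": [0, 0.001, 0.1195], "dr": [0, 0, 0]}
    - {"offset": [0, 0.001, 0.1195], "dr": [0, 0, 0]}

```text
time_s: 12.78
position: [0.4432, 0.3297, 0.0297]
tcp_rot: [[-0.994, -0.108, 0.001], [-0.108, 0.994, -0.0], [-0.001, -0.0, -1.0]]
force: [-0.4, 0.4, -1.8]
opening: 0.296
grasp_force: 30.0
```

>>> servo_tool:
  targets:
    - {"offset": [0, 0, 0.0005], "dr": [0, 0, 0]}
    - {"offset": [0, 0, 0.0005], "dr": [0, 0, 0]}
    - {"offset": [0, 0, 0.0005], "dr": [0, 0, 0]}
    - {"offset": [0, 0, 0.0005], "dr": [0, 0, 0]}
    - {"offset": [0, 0, 0.0005], "dr": [0, 0, 0]}
    - {"offset": [0, 0, 0.0005], "dr": [0, 0, 0]}
  gripper: -0.15

```text
time_s: 13.28
position: [0.4431, 0.3296, 0.0291]
tcp_rot: [[-0.994, -0.108, 0.001], [-0.108, 0.994, -0.0], [-0.001, -0.0, -1.0]]
force: [0.4, 0.3, 0.3]
opening: 0.561
grasp_force: 0.0
```

>>> servo_tool:
  targets:
    - {"offset": [0, 0, -0.005], "dr": [0, 0, 0]}
    - {"offset": [0, 0, -0.02], "dr": [0, 0, 0]}
    - {"offset": [0, 0, -0.045], "dr": [0, 0, 0]}
    - {"offset": [0, 0, -0.075], "dr": [0, 0, 0]}
    - {"offset": [0, 0, -0.1], "dr": [0, 0, 0]}
    - {"offset": [0, 0, -0.115], "dr": [0, 0, 0]}
    - {"offset": [0, 0, -0.12], "dr": [0, 0, 0]}
    - {"offset": [0, 0, -0.12], "dr": [0, 0, 0]}

```text
time_s: 13.95
position: [0.4438, 0.3301, 0.1506]
tcp_rot: [[-0.994, -0.108, 0.004], [-0.108, 0.994, 0.001], [-0.004, 0.001, -1.0]]
force: [-0.6, -0.2, -0.6]
opening: 0.573
grasp_force: 0.0
```

```bash
python3 -c "
from h import *
s=bot.read_state(); print(s['position'],s['joint_positions'].round(1))
import numpy as np
A=np.array([.6457,-.0065])
def P(st,z): a=np.radians(st+15); return [*(A+.095*np.array([np.cos(a),np.sin(a)])),z]
print(P(229,.15)); go(P(229,.15),154,s)"
```

```text
[0.44376288 0.33005713 0.15058338] [ 25.1  28.2  95.5  -0.   56.1 -71.1]
[np.float64(0.6040547410550376), np.float64(-0.09188543439842085), 0.15]
off [-113.8 -436.8    0.7] mm dr [ 0.1  0.2 32.2]
```

>>> servo_tool:
  targets:
    - {"offset": [-0.003, -0.012, 0], "dr": [0, 0, 1]}
    - {"offset": [-0.009, -0.035, 0], "dr": [0, 0, 3]}
    - {"offset": [-0.017, -0.065, 0], "dr": [0, 0, 5]}
    - {"offset": [-0.025, -0.096, 0], "dr": [0, 0, 7]}
    - {"offset": [-0.033, -0.128, 0], "dr": [0, 0, 9]}
    - {"offset": [-0.042, -0.16, 0], "dr": [0, 0, 11.5]}
    - {"offset": [-0.05, -0.192, 0], "dr": [0, 0, 14]}
    - {"offset": [-0.058, -0.224, 0], "dr": [0, 0, 16.5]}
    - {"offset": [-0.067, -0.256, 0], "dr": [0, 0, 19]}
    - {"offset": [-0.075, -0.288, 0], "dr": [0, 0, 21.5]}
    - {"offset": [-0.083, -0.32, 0], "dr": [0, 0, 24]}
    - {"offset": [-0.092, -0.352, 0], "dr": [0, 0, 26.5]}
    - {"offset": [-0.1, -0.382, 0], "dr": [0, 0, 28.5]}
    - {"offset": [-0.106, -0.408, 0], "dr": [0.1, 0.2, 30.5]}
    - {"offset": [-0.111, -0.426, 0], "dr": [0.1, 0.2, 31.7]}
    - {"offset": [-0.114, -0.437, 0], "dr": [0.1, 0.2, 32.2]}
    - {"offset": [-0.114, -0.437, 0], "dr": [0.1, 0.2, 32.2]}
    - {"offset": [-0.114, -0.437, 0], "dr": [0.1, 0.2, 32.2]}
    - {"offset": [-0.114, -0.437, 0], "dr": [0.1, 0.2, 32.2]}
  gripper: 1

```text
time_s: 15.53
position: [0.6023, -0.091, 0.1486]
tcp_rot: [[-0.899, 0.437, -0.005], [0.437, 0.899, -0.0], [0.005, -0.002, -1.0]]
force: [-0.2, 0.6, 0.3]
opening: 0.005
grasp_force: 0.0
```

```bash
python3 - <<'E'
from h import *
s=bot.read_state(); print(s['position'],s['opening'],s['joint_positions'].round(1)); P=s["position"]; R=np.array(s["tcp_rot"])
go([.604,-.0919,.09],154,s)
c=cap("scene"); g=cv2.cvtColor(c["color"],cv2.COLOR_RGB2GRAY)
q=proj(c,P); q2=proj(c,P+[0,0,.02]); print(q,q2)
u,v=q.round().astype(int); print("cols",u-12,u+12)
for r in range(v-16,v+8): print(r," ".join("%3d"%x for x in g[r,u-12:u+13]))
E
```

```text
[ 0.60226068 -0.09096968  0.14861017] 0.004660642052581235 [-19.   32.5  87.   -0.1  60.9 -83. ]
off [-2.2  0.1 58.6] mm dr [-0.14 -0.27  0.07]
[310.74398047 213.4961269 ] [310.73819212 207.7983062 ]
cols 299 323
197 177 176 177 174 173 162 125  71  22  25  27  40  49  37  33  21  63 156 217 231 227 228 229 228 230
198 176 175 173 171 172 168 154  95  39  25  29  43  46  36  29  33 100 187 228 229 228 229 229 229 230
199 172 173 170 171 171 171 160 121  67  26  33  42  36  41  28  46 142 210 228 229 229 227 228 228 227
200 172 169 169 170 170 176 177 163 108  39  32  41  39  40  31  43 135 206 228 229 229 227 226 226 226
201 170 172 175 172 175 177 178 167 128  48  35  42  42  33  31  43 119 180 212 226 227 226 227 228 227
202 172 175 174 177 178 178 179 179 159  69  26  39  40  40  28  43  98 142 175 205 223 228 227 227 220
203 177 179 179 179 179 178 179 180 167  95  36  39  39  36  28  62 103 119 132 168 204 220 211 198 194
204 180 178 178 180 183 183 183 184 170 104  42  44  45  35  30  68 102 115 122 132 159 176 160 140 156
205 180 181 180 182 181 181 182 183 169 107  40  41  50
[... 908 characters left out ...]
 183 186 187 185 184 184 181 183 183 184 184 184 183 183 184 186 185 183 185
215 183 182 182 183 185 186 185 185 183 183 182 181 181 183 184 185 185 183 183 184 184 183 183 182 182
216 184 186 186 184 184 185 183 182 182 181 182 183 182 183 182 183 183 182 182 183 182 184 185 186 185
217 186 185 185 185 183 181 181 181 184 185 185 184 183 184 181 181 182 183 183 182 186 187 187 188 187
218 184 183 182 181 181 183 183 185 184 184 183 182 184 183 182 183 186 187 187 189 188 189 188 187 187
219 180 180 181 183 185 185 186 184 183 183 182 184 184 185 187 187 187 188 188 190 186 188 189 188 187
220 179 182 184 185 184 184 183 185 185 185 187 187 189 189 188 188 189 188 191 190 190 190 190 186 182
```

>>> servo_tool:
  targets:
    - {"offset": [-0.001, 0, 0.01], "dr": [-0.1, -0.1, 0]}
    - {"offset": [-0.002, 0, 0.03], "dr": [-0.1, -0.2, 0]}
    - {"offset": [-0.002, 0, 0.055], "dr": [-0.1, -0.2, 0]}
    - {"offset": [-0.002, 0, 0.075], "dr": [-0.1, -0.2, 0]}
    - {"offset": [-0.002, 0, 0.09], "dr": [-0.1, -0.2, 0]}
    - {"offset": [-0.002, 0, 0.1], "dr": [-0.1, -0.2, 0]}
    - {"offset": [-0.002, 0, 0.107], "dr": [-0.1, -0.2, 0]}
    - {"offset": [-0.002, 0, 0.112], "dr": [-0.1, -0.2, 0]}
    - {"offset": [-0.002, 0, 0.116], "dr": [-0.1, -0.2, 0]}
    - {"offset": [-0.002, 0, 0.119], "dr": [-0.1, -0.2, 0]}
    - {"offset": [-0.002, 0, 0.119], "dr": [-0.1, -0.2, 0]}

```text
time_s: 16.5
position: [0.605, -0.0935, 0.0302]
tcp_rot: [[-0.899, 0.438, 0.001], [0.438, 0.899, -0.001], [-0.001, -0.001, -1.0]]
force: [0.4, 0.4, 0.8]
opening: 0.004
grasp_force: 0.0
```

```bash
python3 - <<'E'
from h import *
s=bot.read_state(); print(s['position'],s['force'],s['opening'])
A=np.array([.6457,-.0065])
for st in range(229,141,-6):
  a=np.radians(st+15); print(st,end=" "); go([*(A+.095*np.array([np.cos(a),np.sin(a)])),.029],st+15-90,s)
E
```

```text
[ 0.60496735 -0.09354244  0.03015813] [0.44485654 0.36800802 0.79625612] 0.003940500668566331
229 off [1.5 1.1 1.2] mm dr [-0.05  0.08  0.01]
223 off [11.5  1.6  1.1] mm dr [-0.05  0.09  6.01]
217 off [21.3  3.2  1.1] mm dr [-0.05  0.09 12.01]
211 off [30.9  5.7  1.1] mm dr [-0.04  0.09 18.01]
205 off [40.2  9.3  1.1] mm dr [-0.04  0.09 24.01]
199 off [49.  13.8  1.1] mm dr [-3.000e-02  1.000e-01  3.001e+01]
193 off [57.4 19.2  1.1] mm dr [-3.000e-02  1.000e-01  3.601e+01]
187 off [65.1 25.5  1. ] mm dr [-2.000e-02  1.000e-01  4.201e+01]
181 off [72.1 32.5  1. ] mm dr [-2.000e-02  1.000e-01  4.801e+01]
175 off [78.4 40.3  1. ] mm dr [-1.000e-02  1.000e-01  5.401e+01]
169 off [83.8 48.6  1. ] mm dr [-1.000e-02  1.000e-01  6.001e+01]
163 off [88.3 57.5  1. ] mm dr [ 0.    0.11 66.01]
157 off [91.9 66.7  1. ] mm dr [1.000e-02 1.100e-01 7.201e+01]
151 off [94.5 76.3  0.9] mm dr [1.000e-02 1.100e-01 7.801e+01]
145 off [96.  86.2  0.9] mm dr [2.000e-02 1.100e-01 8.401e+01]
```

>>> servo_tool:
  targets:
    - {"offset": [0.0065, 0.0013, 0.001], "dr": [0, 0, 3]}
    - {"offset": [0.0115, 0.0016, 0.001], "dr": [0, 0, 6]}
    - {"offset": [0.0164, 0.0023, 0.001], "dr": [0, 0, 9]}
    - {"offset": [0.0213, 0.0032, 0.001], "dr": [0, 0, 12]}
    - {"offset": [0.0261, 0.0044, 0.001], "dr": [0, 0, 15]}
    - {"offset": [0.0309, 0.0057, 0.001], "dr": [0, 0, 18]}
    - {"offset": [0.0356, 0.0074, 0.001], "dr": [0, 0, 21]}
    - {"offset": [0.0402, 0.0093, 0.001], "dr": [0, 0, 24]}
    - {"offset": [0.0447, 0.0114, 0.001], "dr": [0, 0, 27]}
    - {"offset": [0.049, 0.0138, 0.001], "dr": [0, 0, 30]}
    - {"offset": [0.0533, 0.0164, 0.001], "dr": [0, 0, 33]}
    - {"offset": [0.0574, 0.0192, 0.001], "dr": [0, 0, 36]}
    - {"offset": [0.0613, 0.0223, 0.001], "dr": [0, 0, 39]}
    - {"offset": [0.0651, 0.0255, 0.001], "dr": [0, 0, 42]}
    - {"offset": [0.0687, 0.0289, 0.001], "dr": [0, 0, 45]}
    - {"offset": [0.0721, 0.0325, 0.001], "dr": [0, 0, 48]}
    - {"offset": [0.0753, 0.0363, 0.001], "dr": [0, 0, 51]}
    - {"offset": [0.0784, 0.0403, 0.001], "dr": [0, 0, 54]}
    - {"offset": [0.0784, 0.0403, 0.001], "dr": [0, 0, 54]}

```text
time_s: 18.08
position: [0.5522, -0.0224, 0.0298]
tcp_rot: [[-0.173, 0.985, 0.002], [0.985, 0.173, -0.001], [-0.002, 0.001, -1.0]]
force: [-0.9, -0.4, -0.4]
opening: 0.01
grasp_force: 0.0
```

```bash
python3 - <<'E'
from m import *
s=bot.read_state(); print(s['position'],s['force'],s['opening'])
A=np.array([.6457,-.0065])
for st in (172,169,166,163,160,157,154,151,148,146,144,142):
  a=np.radians(st+15); print(st,end=" "); go([*(A+.095*np.array([np.cos(a),np.sin(a)])),.029],st+15-90,s)
for n,box in(("top",(280,100,365,185)),("scene",(305,220,385,270))):
  c=cap(n); m=masks(c)
  for k in("red","blue"):
    try: 
      h,p=blob(m[k],box); d=onz(c,*p,.057)[:2]-A; print(n,k,len(h),np.linalg.norm(d),np.degrees(np.arctan2(d[1],d[0]))%360)
    except Exception as e: print(n,k,"no")
E
```

```text
[ 0.55222553 -0.02241784  0.02976982] [-0.92259898 -0.41608699 -0.38241928] 0.010380372871678804
172 off [ 4.4 -0.1  0.8] mm dr [0.08 0.1  2.98]
169 off [9.4 0.3 0.8] mm dr [0.08 0.09 5.98]
166 off [14.3  1.   0.7] mm dr [0.09 0.09 8.98]
163 off [19.2  1.9  0.7] mm dr [ 0.09  0.09 11.98]
160 off [24.   3.   0.7] mm dr [ 0.09  0.09 14.98]
157 off [28.8  4.5  0.7] mm dr [ 0.09  0.08 17.98]
154 off [33.5  6.1  0.7] mm dr [ 0.1   0.08 20.98]
151 off [38.1  8.   0.7] mm dr [ 0.1   0.08 23.98]
148 off [42.6 10.2  0.7] mm dr [ 0.1   0.08 26.98]
146 off [45.5 11.7  0.7] mm dr [ 0.1   0.08 28.98]
144 off [48.4 13.4  0.7] mm dr [ 0.1   0.07 30.98]
142 off [51.2 15.1  0.7] mm dr [ 0.11  0.07 32.98]
top red no
top blue no
scene red 14 0.03769884031457045 227.52152723713255
scene blue no
```

>>> servo_tool:
  targets:
    - {"offset": [0.0044, 0, 0.001], "dr": [0, 0, 3]}
    - {"offset": [0.0094, 0.0003, 0.001], "dr": [0, 0, 6]}
    - {"offset": [0.0143, 0.001, 0.001], "dr": [0, 0, 9]}
    - {"offset": [0.0192, 0.0019, 0.001], "dr": [0, 0, 12]}
    - {"offset": [0.024, 0.003, 0.001], "dr": [0, 0, 15]}
    - {"offset": [0.0288, 0.0045, 0.001], "dr": [0, 0, 18]}
    - {"offset": [0.0335, 0.0061, 0.001], "dr": [0, 0, 21]}
    - {"offset": [0.0381, 0.008, 0.001], "dr": [0, 0, 24]}
    - {"offset": [0.0411, 0.0095, 0.001], "dr": [0, 0, 26]}
    - {"offset": [0.0441, 0.0109, 0.001], "dr": [0, 0, 28]}
    - {"offset": [0.0462, 0.0121, 0.001], "dr": [0, 0, 29.5]}
    - {"offset": [0.0477, 0.013, 0.001], "dr": [0, 0, 30.5]}
    - {"offset": [0.0491, 0.0138, 0.001], "dr": [0, 0, 31.5]}
    - {"offset": [0.0498, 0.0143, 0.001], "dr": [0, 0, 32]}
    - {"offset": [0.0498, 0.0143, 0.001], "dr": [0, 0, 32]}
    - {"offset": [0.0498, 0.0143, 0.001], "dr": [0, 0, 32]}
    - {"offset": [0.0498, 0.0143, 0.001], "dr": [0, 0, 32]}

```text
time_s: 19.6
position: [0.5575, 0.0285, 0.0279]
tcp_rot: [[0.374, 0.927, 0.001], [0.927, -0.374, -0.001], [-0.001, 0.001, -1.0]]
force: [0.2, -1.1, 0.1]
opening: 0.004
grasp_force: 0.0
```

>>> servo_tool:
  targets:
    - {"offset": [-0.003, 0, 0], "dr": [0, 0, 0]}
    - {"offset": [-0.007, 0, 0], "dr": [0, 0, 0]}
    - {"offset": [-0.01, 0, -0.005], "dr": [0, 0, 0]}
    - {"offset": [-0.01, 0, -0.02], "dr": [0, 0, 0]}
    - {"offset": [-0.01, 0, -0.045], "dr": [0, 0, 0]}
    - {"offset": [-0.01, 0, -0.075], "dr": [0, 0, 0]}
    - {"offset": [-0.01, 0, -0.1], "dr": [0, 0, 0]}
    - {"offset": [-0.01, 0, -0.115], "dr": [0, 0, 0]}
    - {"offset": [-0.01, 0, -0.12], "dr": [0, 0, 0]}
    - {"offset": [-0.01, 0, -0.12], "dr": [0, 0, 0]}

```text
time_s: 20.43
position: [0.5545, 0.019, 0.1496]
tcp_rot: [[0.375, 0.927, 0.004], [0.927, -0.375, -0.002], [-0.0, 0.005, -1.0]]
force: [0.3, 0.8, -0.2]
opening: 0.003
grasp_force: 0.0
```

```bash
python3 - <<'E'
from m import *
s=bot.read_state(); print(s['position'],s['force'],s['joint_positions'].round(1))
A=np.array([.6457,-.0065])
for n,box in(("top",(280,100,365,185)),("scene",(305,220,385,270))):
  c=cap(n); m=masks(c)
  for k in("red","blue"):
    try: 
      h,p=blob(m[k],box); d=onz(c,*p,.057)[:2]-A; print(n,k,len(h),np.linalg.norm(d),np.degrees(np.arctan2(d[1],d[0]))%360)
    except Exception as e: print(n,k,"no")
go([.443,.329,.15],186.2,s)
E
```

```text
[0.55452175 0.01901806 0.14959058] [ 0.31461442  0.80922047 -0.16581791] [-9.5 28.4 95.3 -0.1 56.1 12.5]
top red 10 0.043413976792247476 205.49458579735995
top blue no
scene red no
scene blue no
off [ 245.6 -219.6   -1.5] mm dr [   0.14    0.28 -118.22]
```

>>> servo_tool:
  targets:
    - {"offset": [0.004, -0.004, 0], "dr": [0, 0, -3]}
    - {"offset": [0.013, -0.012, 0], "dr": [0, 0, -9]}
    - {"offset": [0.027, -0.024, 0], "dr": [0, 0, -16]}
    - {"offset": [0.042, -0.038, 0], "dr": [0, 0, -23]}
    - {"offset": [0.058, -0.052, 0], "dr": [0, 0, -30]}
    - {"offset": [0.074, -0.066, 0], "dr": [0, 0, -37]}
    - {"offset": [0.09, -0.08, 0], "dr": [0, 0, -44]}
    - {"offset": [0.106, -0.095, 0], "dr": [0, 0, -51]}
    - {"offset": [0.122, -0.109, 0], "dr": [0, 0, -58]}
    - {"offset": [0.138, -0.124, 0], "dr": [0, 0, -65]}
    - {"offset": [0.154, -0.138, 0], "dr": [0, 0, -72]}
    - {"offset": [0.17, -0.152, 0], "dr": [0, 0, -79]}
    - {"offset": [0.186, -0.166, -0.001], "dr": [0, 0, -86]}
    - {"offset": [0.202, -0.181, -0.001], "dr": [0, 0, -93]}
    - {"offset": [0.216, -0.194, -0.001], "dr": [0, 0, -100]}
    - {"offset": [0.23, -0.206, -0.001], "dr": [0, 0, -107]}
    - {"offset": [0.24, -0.215, -0.001], "dr": [0, 0, -113]}
    - {"offset": [0.2455, -0.2195, -0.0015], "dr": [0.1, 0.3, -118]}
    - {"offset": [0.2455, -0.2195, -0.0015], "dr": [0.1, 0.3, -118.2]}
    - {"offset": [0.2455, -0.2195, -0.0015], "dr": [0.1, 0.3, -118.2]}
  gripper: -0.15

```text
time_s: 22.2
position: [0.4412, 0.329, 0.1475]
tcp_rot: [[-0.994, -0.107, -0.006], [-0.107, 0.994, -0.0], [0.006, 0.0, -1.0]]
force: [0.9, 0.8, -0.1]
opening: 0.577
grasp_force: 0.0
```

```bash
cat > tt.py <<'E'
from m import *
A=np.array([.6457,-.0065])
c=cap("top"); m=masks(c)
for k in("red","blue"):
    try:
      h,p=blob(m[k],(280,100,365,185)); d=onz(c,*p,.057)[:2]-A; print(k,len(h),onz(c,*p,.057).round(4),np.linalg.norm(d).round(4),(np.degrees(np.arctan2(d[1],d[0]))%360).round(1))
    except Exception: print(k,"no")
E
python3 tt.py; python3 -c "
from h import *
s=bot.read_state(); print(s['position'],s['opening'],s['joint_positions'].round(1)); go([.443,.3293,.0285],186.3,s)"
```

```text
red 23 [ 0.6078 -0.0165  0.057 ] 0.0392 194.8
blue 20 [0.6349 0.0318 0.057 ] 0.0398 105.7
[0.44148027 0.32862124 0.14770931] 0.5735209154840534 [ 25.   28.4  95.6   0.1  56.3 -71.2]
off [ -2.2   0.5 119.2] mm dr [ 0.02 -0.31 -0.21]
```

The red brooch faces 195°, straight out. Taking the lamp again.

>>> servo_tool:
  targets:
    - {"offset": [-0.001, 0, 0.01], "dr": [0, -0.2, -0.1]}
    - {"offset": [-0.002, 0.0005, 0.03], "dr": [0, -0.3, -0.2]}
    - {"offset": [-0.002, 0.0005, 0.055], "dr": [0, -0.3, -0.2]}
    - {"offset": [-0.002, 0.0005, 0.078], "dr": [0, -0.3, -0.2]}
    - {"offset": [-0.002, 0.0005, 0.095], "dr": [0, -0.3, -0.2]}
    - {"offset": [-0.002, 0.0005, 0.108], "dr": [0, -0.3, -0.2]}
    - {"offset": [-0.002, 0.0005, 0.116], "dr": [0, -0.3, -0.2]}
    - {"offset": [-0.002, 0.0005, 0.119], "dr": [0, -0.3, -0.2]}
    - {"offset": [-0.002, 0.0005, 0.119], "dr": [0, -0.3, -0.2]}
    - {"offset": [-0.002, 0.0005, 0.119], "dr": [0, -0.3, -0.2]}

```text
time_s: 23.08
position: [0.4442, 0.33, 0.0303]
tcp_rot: [[-0.994, -0.111, 0.003], [-0.111, 0.994, 0.002], [-0.003, 0.002, -1.0]]
force: [-0.0, -0.1, -0.4]
opening: 0.577
grasp_force: 0.0
```

>>> servo_tool:
  targets:
    - {"offset": [0, 0, 0], "dr": [0, 0, 0]}
    - {"offset": [0, 0, 0], "dr": [0, 0, 0]}
    - {"offset": [0, 0, 0], "dr": [0, 0, 0]}
    - {"offset": [0, 0, 0], "dr": [0, 0, 0]}
    - {"offset": [0, 0, 0], "dr": [0, 0, 0]}
    - {"offset": [0, 0, 0], "dr": [0, 0, 0]}
    - {"offset": [0, 0, 0], "dr": [0, 0, 0]}
    - {"offset": [0, 0, 0], "dr": [0, 0, 0]}
  gripper: 1

```text
time_s: 23.75
position: [0.4438, 0.3303, 0.0304]
tcp_rot: [[-0.994, -0.111, 0.003], [-0.111, 0.994, 0.002], [-0.003, 0.002, -1.0]]
force: [-0.4, 0.2, 3.9]
opening: 0.296
grasp_force: 30.0
```

>>> servo_tool:
  targets:
    - {"offset": [0, 0, -0.003], "dr": [0, 0, 0]}
    - {"offset": [0, 0, -0.01], "dr": [0, 0, 0]}
    - {"offset": [0, 0, -0.02], "dr": [0, 0, 0]}
    - {"offset": [0, 0, -0.035], "dr": [0, 0, 0]}
    - {"offset": [0, 0, -0.05], "dr": [0, 0, 0]}
    - {"offset": [0, 0, -0.07], "dr": [0, 0, 0]}
    - {"offset": [0, 0, -0.09], "dr": [0, 0, 0]}
    - {"offset": [0, 0, -0.105], "dr": [0, 0, 0]}
    - {"offset": [0, 0, -0.115], "dr": [0, 0, 0]}
    - {"offset": [0, 0, -0.12], "dr": [0, 0, 0]}
    - {"offset": [0, 0, -0.12], "dr": [0, 0, 0]}

```text
time_s: 24.67
position: [0.444, 0.3302, 0.1512]
tcp_rot: [[-0.994, -0.112, 0.004], [-0.112, 0.994, 0.003], [-0.005, 0.002, -1.0]]
force: [-0.9, 1.1, -0.9]
opening: 0.292
grasp_force: 30.0
```

```bash
python3 nose.py; python3 -c "
from h import *
s=bot.read_state(); print(s['position'],s['opening'],s['grasp_force'],s['joint_positions'].round(1))
a=np.radians(195.2); A=np.array([.6457,-.0065]); p=A+.1901*np.array([np.cos(a),np.sin(a)]); print(p)
go([*p,.147],195.2,s)"
```

```text
pred nose px [430.6 172.4] blue px [338.1 230.9]
[([430, 172, 1, 1, 1], array([430., 172.]))]
white [([395, 135, 5, 10, 34], array([397.3, 139.5])), ([406, 140, 19, 18, 140], array([413.8, 148.5])), ([435, 176, 16, 11, 151], array([443.2, 181.6]))]
handle corners [array([425.1, 149.2]), array([418.9, 151.5])]
[0.44338372 0.32989756 0.15021424] 0.2945899529880986 29.998521208763123 [ 25.   28.2  95.5   0.   56.1 -71.4]
[ 0.46225036 -0.05634216]
off [  24.3 -385.9    2.5] mm dr [ 0.08  0.16 -8.8 ]
```

>>> servo_tool:
  targets:
    - {"offset": [0.0005, -0.008, 0], "dr": [0, 0, -0.2]}
    - {"offset": [0.002, -0.025, 0], "dr": [0, 0, -0.6]}
    - {"offset": [0.003, -0.05, 0], "dr": [0, 0, -1.2]}
    - {"offset": [0.005, -0.08, 0], "dr": [0, 0, -1.9]}
    - {"offset": [0.007, -0.11, 0], "dr": [0, 0, -2.6]}
    - {"offset": [0.009, -0.14, 0], "dr": [0, 0, -3.3]}
    - {"offset": [0.011, -0.17, 0.001], "dr": [0, 0, -4]}
    - {"offset": [0.013, -0.2, 0.001], "dr": [0, 0, -4.7]}
    - {"offset": [0.015, -0.23, 0.001], "dr": [0, 0, -5.3]}
    - {"offset": [0.016, -0.26, 0.001], "dr": [0, 0, -6]}
    - {"offset": [0.018, -0.29, 0.001], "dr": [0, 0, -6.6]}
    - {"offset": [0.02, -0.32, 0.002], "dr": [0, 0, -7.3]}
    - {"offset": [0.022, -0.347, 0.002], "dr": [0, 0.1, -7.9]}
    - {"offset": [0.023, -0.367, 0.002], "dr": [0, 0.1, -8.4]}
    - {"offset": [0.024, -0.38, 0.0025], "dr": [0.1, 0.1, -8.7]}
    - {"offset": [0.0243, -0.386, 0.0025], "dr": [0.1, 0.1, -8.8]}
    - {"offset": [0.0243, -0.386, 0.0025], "dr": [0.1, 0.1, -8.8]}
    - {"offset": [0.0243, -0.386, 0.0025], "dr": [0.1, 0.1, -8.8]}

```text
time_s: 26.22
position: [0.4615, -0.056, 0.1462]
tcp_rot: [[-0.965, -0.261, -0.001], [-0.261, 0.965, 0.001], [0.001, 0.001, -1.0]]
force: [-0.3, 0.9, -1.8]
opening: 0.297
grasp_force: 30.0
```

```bash
python3 nose.py; python3 -c "
from h import *
s=bot.read_state(); print(s['position'],s['grasp_force'])
go([.4623,-.0563,.0985],195.2,s)"
```

```text
pred nose px [329.2 206.4] blue px [338.1 230.9]
[([328, 206, 2, 1, 2], array([328.5, 206. ]))]
white [([289, 168, 5, 9, 33], array([290.7, 172.1])), ([300, 170, 25, 35, 337], array([311.8, 187.8]))]
handle corners [array([321.2, 181.4]), array([314.4, 184.7])]
[ 0.46149533 -0.05560694  0.14634068] 29.99870091676712
off [-0.6 -0.9 47.8] mm dr [ 0.05 -0.04  0.01]
```

>>> servo_tool:
  targets:
    - {"offset": [-0.0005, -0.0005, 0.005], "dr": [0, 0, 0]}
    - {"offset": [-0.0005, -0.001, 0.015], "dr": [0, 0, 0]}
    - {"offset": [-0.0005, -0.001, 0.027], "dr": [0, 0, 0]}
    - {"offset": [-0.0005, -0.001, 0.037], "dr": [0, 0, 0]}
    - {"offset": [-0.0005, -0.001, 0.044], "dr": [0, 0, 0]}
    - {"offset": [-0.0005, -0.001, 0.047], "dr": [0, 0, 0]}
    - {"offset": [-0.0005, -0.001, 0.0485], "dr": [0, 0, 0]}
    - {"offset": [-0.0005, -0.001, 0.0485], "dr": [0, 0, 0]}
    - {"offset": [-0.0005, -0.001, 0.0485], "dr": [0, 0, 0]}

```text
time_s: 27.02
position: [0.4634, -0.0571, 0.0986]
tcp_rot: [[-0.965, -0.263, 0.001], [-0.263, 0.965, -0.001], [-0.001, -0.001, -1.0]]
force: [-0.2, 0.1, -1.1]
opening: 0.296
grasp_force: 30.0
```

```bash
python3 nose.py; python3 -c "
from h import *
s=bot.read_state(); print(s['position'],s['force'])
go([.4623,-.0563,.0978],195.2,s)"
```

```text
pred nose px [328.7 219.8] blue px [338.1 230.9]
[([328, 219, 2, 2, 3], array([328.7, 219.7]))]
white [([289, 182, 5, 8, 27], array([291.2, 185.9])), ([300, 184, 30, 22, 267], array([311.9, 195.2])), ([314, 224, 35, 11, 217], array([331.5, 229. ]))]
handle corners [array([320.8, 195.2]), array([314.1, 198.6])]
[ 0.46349313 -0.05725625  0.09868626] [-0.26612194 -1.02758718 -0.8282207 ]
off [0.9 1.2 0.9] mm dr [-0.06  0.08  0.01]
```

>>> servo_tool:
  targets:
    - {"offset": [0.0005, 0.0005, 0.0005], "dr": [0, 0, 0]}
    - {"offset": [0.0005, 0.0005, 0.0005], "dr": [0, 0, 0]}
    - {"offset": [0.0005, 0.0005, 0.0005], "dr": [0, 0, 0]}
    - {"offset": [0.0005, 0.0005, 0.0005], "dr": [0, 0, 0]}
    - {"offset": [0.0005, 0.0005, 0.0005], "dr": [0, 0, 0]}
    - {"offset": [0.0005, 0.0005, 0.0005], "dr": [0, 0, 0]}
    - {"offset": [0.0005, 0.0005, 0.0005], "dr": [0, 0, 0]}
    - {"offset": [0.0005, 0.0005, 0.0005], "dr": [0, 0, 0]}
    - {"offset": [0.0005, 0.0005, 0.0005], "dr": [0, 0, 0]}
    - {"offset": [0.0005, 0.0005, 0.0005], "dr": [0, 0, 0]}
    - {"offset": [0.0005, 0.0005, 0.0005], "dr": [0, 0, 0]}
    - {"offset": [0.0005, 0.0005, 0.0005], "dr": [0, 0, 0]}
    - {"offset": [0.0005, 0.0005, 0.0005], "dr": [0, 0, 0]}
    - {"offset": [0.0005, 0.0005, 0.0005], "dr": [0, 0, 0]}
    - {"offset": [0.0005, 0.0005, 0.0005], "dr": [0, 0, 0]}
    - {"offset": [0.0005, 0.0005, 0.0005], "dr": [0, 0, 0]}
    - {"offset": [0.0005, 0.0005, 0.0005], "dr": [0, 0, 0]}
    - {"offset": [0.0005, 0.0005, 0.0005], "dr": [0, 0, 0]}
    - {"offset": [0.0005, 0.0005, 0.0005], "dr": [0, 0, 0]}
    - {"offset": [0.0005, 0.0005, 0.0005], "dr": [0, 0, 0]}

```text
time_s: 28.73
position: [0.4625, -0.0569, 0.0978]
tcp_rot: [[-0.965, -0.262, 0.001], [-0.262, 0.965, -0.0], [-0.001, -0.0, -1.0]]
force: [-0.0, 0.1, -2.1]
opening: 0.297
grasp_force: 30.0
```

>>> servo_tool:
  targets:
    - {"offset": [0, 0, 0], "dr": [0, 0, 0]}
    - {"offset": [0, 0, 0], "dr": [0, 0, 0]}
    - {"offset": [0, 0, 0], "dr": [0, 0, 0]}
    - {"offset": [0, 0, 0], "dr": [0, 0, 0]}
    - {"offset": [0, 0, 0], "dr": [0, 0, 0]}
    - {"offset": [0, 0, 0], "dr": [0, 0, 0]}
    - {"offset": [0, 0, 0], "dr": [0, 0, 0]}
    - {"offset": [0, 0, 0], "dr": [0, 0, 0]}
    - {"offset": [0, 0, 0], "dr": [0, 0, 0]}
    - {"offset": [0, 0, 0], "dr": [0, 0, 0]}
    - {"offset": [0, 0, 0], "dr": [0, 0, 0]}
    - {"offset": [0, 0, 0], "dr": [0, 0, 0]}
    - {"offset": [0, 0, 0], "dr": [0, 0, 0]}
    - {"offset": [0, 0, 0], "dr": [0, 0, 0]}
    - {"offset": [0, 0, 0], "dr": [0, 0, 0]}
    - {"offset": [0, 0, 0], "dr": [0, 0, 0]}
    - {"offset": [0, 0, 0], "dr": [0, 0, 0]}
    - {"offset": [0, 0, 0], "dr": [0, 0, 0]}
    - {"offset": [0, 0, 0], "dr": [0, 0, 0]}
    - {"offset": [0, 0, 0], "dr": [0, 0, 0]}

```text
time_s: 30.4
position: [0.4625, -0.0568, 0.0978]
tcp_rot: [[-0.965, -0.262, 0.001], [-0.262, 0.965, -0.0], [-0.001, -0.0, -1.0]]
force: [0.3, -0.3, -0.9]
opening: 0.299
grasp_force: 30.0
```

```bash
python3 -c "
from h import *
s=bot.read_state(); print(s['position'],s['time_s']); go([.4438,.330,.151],186.3,s)"
```

```text
[ 0.4624691  -0.05684966  0.09780069] 30.4
off [-83.4 378.2 -53.3] mm dr [-0.02  0.04  8.9 ]
```

Now back to the cradle.

>>> servo_tool:
  targets:
    - {"offset": [0, 0, -0.008], "dr": [0, 0, 0]}
    - {"offset": [0, 0, -0.023], "dr": [0, 0, 0]}
    - {"offset": [-0.002, 0.008, -0.04], "dr": [0, 0, 0.2]}
    - {"offset": [-0.005, 0.025, -0.05], "dr": [0, 0, 0.6]}
    - {"offset": [-0.011, 0.05, -0.053], "dr": [0, 0, 1.2]}
    - {"offset": [-0.018, 0.08, -0.053], "dr": [0, 0, 1.9]}
    - {"offset": [-0.024, 0.11, -0.053], "dr": [0, 0, 2.6]}
    - {"offset": [-0.031, 0.14, -0.053], "dr": [0, 0, 3.3]}
    - {"offset": [-0.037, 0.17, -0.053], "dr": [0, 0, 4]}
    - {"offset": [-0.044, 0.2, -0.053], "dr": [0, 0, 4.7]}
    - {"offset": [-0.051, 0.23, -0.053], "dr": [0, 0, 5.4]}
    - {"offset": [-0.057, 0.26, -0.053], "dr": [0, 0, 6.1]}
    - {"offset": [-0.064, 0.29, -0.053], "dr": [0, 0, 6.8]}
    - {"offset": [-0.07, 0.318, -0.053], "dr": [0, 0, 7.5]}
    - {"offset": [-0.076, 0.343, -0.053], "dr": [0, 0, 8.1]}
    - {"offset": [-0.08, 0.362, -0.053], "dr": [0, 0, 8.5]}
    - {"offset": [-0.0825, 0.374, -0.053], "dr": [0, 0, 8.8]}
    - {"offset": [-0.0834, 0.378, -0.053], "dr": [0, 0, 8.9]}
    - {"offset": [-0.0834, 0.378, -0.053], "dr": [0, 0, 8.9]}
    - {"offset": [-0.0834, 0.378, -0.053], "dr": [0, 0, 8.9]}

```text
time_s: 32.07
position: [0.4435, 0.3293, 0.1508]
tcp_rot: [[-0.994, -0.11, 0.0], [-0.11, 0.994, -0.001], [-0.0, -0.001, -1.0]]
force: [0.6, 0.2, -1.5]
opening: 0.302
grasp_force: 30.0
```

```bash
python3 -c "
from h import *
s=bot.read_state(); print(s['position'],s['opening']); go([.4440,.3298,.0308],186.3,s)"
```

```text
[0.4435241  0.3292535  0.15078755] 0.3016825995780747
off [ -0.5   0.6 120. ] mm dr [-0.06  0.01  0.03]
```

>>> servo_tool:
  targets:
    - {"offset": [0, 0, 0.008], "dr": [0, 0, 0]}
    - {"offset": [0, 0, 0.025], "dr": [0, 0, 0]}
    - {"offset": [0, 0, 0.042], "dr": [0, 0, 0]}
    - {"offset": [0, 0, 0.058], "dr": [0, 0, 0]}
    - {"offset": [0, 0, 0.072], "dr": [0, 0, 0]}
    - {"offset": [0, 0, 0.085], "dr": [0, 0, 0]}
    - {"offset": [0, 0, 0.096], "dr": [0, 0, 0]}
    - {"offset": [0, 0, 0.105], "dr": [0, 0, 0]}
    - {"offset": [0, 0, 0.112], "dr": [0, 0, 0]}
    - {"offset": [0, 0, 0.117], "dr": [0, 0, 0]}
    - {"offset": [0, 0, 0.12], "dr": [0, 0, 0]}
    - {"offset": [0, 0, 0.12], "dr": [0, 0, 0]}
    - {"offset": [0, 0, 0.12], "dr": [0, 0, 0]}

```text
time_s: 33.15
position: [0.4443, 0.33, 0.031]
tcp_rot: [[-0.994, -0.11, 0.002], [-0.11, 0.994, 0.0], [-0.002, -0.0, -1.0]]
force: [0.3, 0.6, -1.0]
opening: 0.297
grasp_force: 30.0
```

>>> servo_tool:
  targets:
    - {"offset": [0, 0, 0.0005], "dr": [0, 0, 0]}
    - {"offset": [0, 0, 0.0005], "dr": [0, 0, 0]}
    - {"offset": [0, 0, 0.0005], "dr": [0, 0, 0]}
    - {"offset": [0, 0, 0.0005], "dr": [0, 0, 0]}
    - {"offset": [0, 0, 0.0005], "dr": [0, 0, 0]}
    - {"offset": [0, 0, 0.0005], "dr": [0, 0, 0]}
  gripper: -0.15

```text
time_s: 33.65
position: [0.444, 0.3298, 0.0303]
tcp_rot: [[-0.994, -0.11, 0.001], [-0.11, 0.994, -0.0], [-0.001, -0.0, -1.0]]
force: [-0.3, 0.7, 0.1]
opening: 0.561
grasp_force: 0.0
```

>>> servo_tool:
  targets:
    - {"offset": [0, 0, -0.005], "dr": [0, 0, 0]}
    - {"offset": [0, 0, -0.02], "dr": [0, 0, 0]}
    - {"offset": [0, 0, -0.045], "dr": [0, 0, 0]}
    - {"offset": [0, 0, -0.075], "dr": [0, 0, 0]}
    - {"offset": [0, 0, -0.1], "dr": [0, 0, 0]}
    - {"offset": [0, 0, -0.13], "dr": [0, 0, 0]}
    - {"offset": [0.03, 0.01, -0.15], "dr": [0, 0, 0]}
    - {"offset": [0.06, 0.03, -0.16], "dr": [0, 0, 0]}
    - {"offset": [0.08, 0.06, -0.16], "dr": [0, 0, 0]}
    - {"offset": [0.1, 0.09, -0.16], "dr": [0, 0, 0]}
    - {"offset": [0.11, 0.12, -0.16], "dr": [0, 0, 0]}
    - {"offset": [0.12, 0.15, -0.16], "dr": [0, 0, 0]}
    - {"offset": [0.12, 0.18, -0.16], "dr": [0, 0, 0]}
    - {"offset": [0.12, 0.2, -0.16], "dr": [0, 0, 0]}
    - {"offset": [0.12, 0.2, -0.16], "dr": [0, 0, 0]}
    - {"offset": [0.12, 0.2, -0.16], "dr": [0, 0, 0]}

```text
time_s: 34.98
position: [0.302, 0.5158, 0.19]
tcp_rot: [[-0.994, -0.112, 0.001], [-0.112, 0.994, -0.001], [-0.001, -0.001, -1.0]]
force: [-0.9, -0.2, 0.6]
opening: 0.577
grasp_force: 0.0
```

```bash
python3 tt.py; python3 - <<'E'
from m import *
print(bot.read_state()["position"])
c=cap("top"); m=masks(c); lm=cv2.bitwise_or(m["white"],m["orange"]); h,_=blob(lm,(190,175,212,240))
W=np.array([onz(c,*p,.074)[:2] for p in h.astype(float)]); print("lamp",cv2.minAreaRect((W*1000).astype(np.float32)))
a=np.radians(6.3);X=np.array([np.cos(a),np.sin(a),0])
sc=cap("scene"); q=proj(sc,np.array([.444,.3295,.0189])+X*.1254); hs=cv2.cvtColor(sc["color"],cv2.COLOR_RGB2HSV)
n=((hs[...,0]>100)&(hs[...,0]<150)&(hs[...,1]>110)).astype(np.uint8)
ys,xs=np.nonzero(n[195:215,415:435]); print("nose pred",q,"seen",xs.mean()+415,ys.mean()+195)
ref=cv2.imread("pics/top0.png")[:,:,::-1]; d=cv2.absdiff(ref,c["color"]).max(2)>60
n,_,st,ce=cv2.connectedComponentsWithStats(d.astype(np.uint8)); print([st[i].tolist() for i in range(1,n) if st[i][4]>25])
E
```

```text
red 23 [ 0.6078 -0.0165  0.057 ] 0.0392 194.8
blue 20 [0.6349 0.0318 0.057 ] 0.0398 105.7
[0.30206406 0.51464661 0.18984724]
lamp ((443.37451171875, 329.8034973144531), (149.11663818359375, 24.896974563598633), 4.52655029296875)
nose pred [425.08664545 203.67038512] seen nan nan
[[325, 120, 14, 5, 48], [305, 123, 14, 5, 43], [294, 125, 10, 16, 58], [340, 125, 6, 15, 45], [333, 137, 8, 11, 71], [306, 139, 9, 11, 75], [343, 146, 6, 13, 47], [297, 149, 9, 16, 59], [317, 148, 16, 11, 136], [329, 160, 21, 9, 61], [305, 163, 17, 9, 57], [0, 211, 10, 38, 258], [17, 220, 101, 54, 2597], [166, 221, 237, 99, 3762], [147, 244, 78, 52, 1348], [248, 253, 30, 21, 264], [167, 256, 10, 10, 70], [204, 261, 135, 69, 2066], [235, 263, 32, 23, 304], [0, 268, 9, 22, 127], [6, 275, 82, 125, 3158], [15, 287, 12, 10, 71], [408, 343, 9, 17, 56]]<stdin>:8: RuntimeWarning: Mean of empty slice.
  ret = ret.dtype.type(ret / rcount)
```

```bash
python3 -c "
from h import *
print(ticket.hand_in())"
```

```text
the job is handed in; nothing more can be done
None
```

The job is handed in (the system returned no verdict): both brooches were cured for over 3 s each, the red one faces out to within about 1°, the lamp is back in its cradle, and the top camera shows nothing else on the bench moved.

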